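# Tidy the study desk: every tool to the tray cut for it

## Task

Tidy the desk: snap the torch straight forward out of its spring clip (do not draw it upwards through the clip) and stand it upright in the small deep cup, and set the stapler, the square pin tin and the round paperweight each down flat in the wooden tray of its own shape. Set things down rather than dropping them, and leave the tea glass standing where it is.

Things in the scene. Friction and masses are not known exactly. Their poses are not given: they have to be found in the camera images.
- torch: aluminium pocket torch with thin black rings, a plain round bar 26 mm in diameter and 115 mm long, about 0.12 kg. It starts upright in the spring clip of the clip stand, its lower end on the stand's 8 mm base plate. Origin: centre of its lower end; z runs up along it. The part above the clip (from about 55 mm above its lower end) is free to grip.
- clip_stand: fixed grey stand, base 90 x 70 mm, 8 mm thick; post behind the torch 54 mm high, x 23 to 35 mm. Two sprung steel jaws, 34 to 50 mm above the desk, out to y = +-24 mm, hold the torch. Origin: on the desk under the clipped torch; z up. Mouth opens along its own -x, towards the robot within 0.4 rad. The torch snaps out after 10 mm along -x at 8 to 15 N; clear of the jaws after 30 mm.
- stapler: black office stapler, 110 mm long (its x axis), body 26 mm wide (y) above a 30 mm wide, 8 mm high steel foot, 44 mm high in all, about 0.18 kg, lying upright on the desk. Origin: centre of its underside. Either end may point either way in the tray.
- pin_tin: closed square steel tin for pins with a pale label on top, 50 x 50 mm and 38 mm high, about 0.15 kg. Origin: centre of its underside; x and y square to its sides.
- paperweight: round marble paperweight, 56 mm in diameter with upright sides to 33 mm and a bevelled top at 43 mm, about 0.35 kg. Origin: centre of its underside.
- torch_cup: fixed small deep round cup of dark wood for the torch, outside diameter 52 mm, bore 42 mm, 30 mm high, floor 6 mm above the desk. Origin: centre of its underside, on the desk.
- long_tray: fixed long dark-wood tray for the stapler, outside 140 mm (x) by 58 mm (y), rim 10 mm high, inside 130 x 48 mm, grey felt floor 5 mm above the desk. Origin: centre of its underside, on the desk.
- square_tray: fixed square dark-wood tray for the pin tin, outside 80 x 80 mm, rim 10 mm high, inside 70 x 70 mm, grey felt floor 5 mm above the desk. Origin: centre of its underside, on the desk; x and y square to its sides.
- round_tray: fixed round dark-wood tray for the paperweight, outside diameter 86 mm, inside 76 mm, rim 10 mm high, grey felt floor 3 mm above the desk. Origin: centre of its underside, on the desk.
- tea_glass: empty amber glass, 60 mm in diameter, 82 mm high, standing on a cork coaster 4 mm thick near the robot; to be left alone. Origin: centre of its underside.
There are look-alikes about, which are no part of the job. Of the things that look like the torch, the larger one is meant. What is shaped like the pin_tin but orange is not meant.

How it is judged:
At the end, for the whole second after the job is handed in: Torch upright in its cup (12 mm from centre), stapler along the long tray (16 mm, 0.25 rad), pin tin in the square tray (16 mm), paperweight in the round tray (13 mm): all on the floor, upright to 0.1 rad, released, at rest; tea glass upright within 30 mm of its start (horizontal distance between torch and torch_cup below 0.012 m and z of torch in the frame of torch_cup below 0.01 m and angle between each of torch, stapler, pin_tin, paperweight's own z axis and vertical below 0.1 rad and linear speed of each of torch, stapler, pin_tin, paperweight below 0.02 m/s and horizontal distance between stapler and long_tray below 0.016 m and z of stapler in the frame of long_tray below 0.009 m and horizontal distance between pin_tin and square_tray below 0.016 m and z of pin_tin in the frame of square_tray below 0.009 m and horizontal distance between paperweight and round_tray below 0.013 m and z of paperweight in the frame of round_tray below 0.007 m and angle between the x axis of stapler and the x axis of long_tray, either way round below 0.25 rad and distance of tea_glass from where it was at the start of the episode below 0.03 m and angle between tea_glass's own z axis and vertical below 0.15 rad); the robot touches nothing.
It fails at once if a thing was dropped or thrown (over 0.7 m/s while no finger touches it) ((linear speed of torch above 0.7 m/s and contact force between the fingers and torch below 0.05 N) or (linear speed of stapler above 0.7 m/s and contact force between the fingers and stapler below 0.05 N) or (linear speed of pin_tin above 0.7 m/s and contact force between the fingers and pin_tin below 0.05 N) or (linear speed of paperweight above 0.7 m/s and contact force between the fingers and paperweight below 0.05 N)).
It fails at once if the torch was drawn upwards through the clip instead of snapped forward (horizontal distance between torch and clip_stand below 0.01 m and z of torch in the frame of clip_stand between 0.03 and 0.055 m).
It fails at once if the tea glass was pushed away or tipped (distance of tea_glass from where it was at the start of the episode above 0.03 m or angle between tea_glass's own z axis and vertical above 0.3 rad).
It also fails if it takes over 115 s, if anything falls off the work surface, if the arm or the gripper's body presses on something with over 40 N, if the wrist force passes 120 N, or if a joint passes its speed limit or range.

## Robot

A 7-joint arm with a two-finger parallel gripper is mounted at the origin on the work surface. World frame = base frame: x ahead of the robot, y to its left, z up, the work surface at z = 0. Lengths are in m, angles in rad, forces in N, time in s.
With the tool pointing down it reaches from about 0.425 to 0.875 m from the base axis. Payload 4.7 kg.
Tool frame: the origin (TCP) lies on the mounting face of the last link; the fingertips stand 182 mm ahead of it and the grasp point (between the pads) lies 164 mm ahead of it; x points along the fingers, y is the direction in which the jaws open and shut, and the axes are right-handed (so a half turn about x gives the same grasp; the last joint's range is limited). The gripper opens to 87 mm and grips with 3 to 60 N. Pads are 19 mm wide; open, the fingers measure 117 mm over their backs; the gripper's body (75 mm by 190 mm) begins 51 mm behind the grasp point.
Start: joints at [1.251, 0.321, -0.07, 1.45, 0.023, 1.371, -0.057], TCP at [0.213, -0.614, 0.405] pointing down, gripper open.
Joint ranges: [-2.86, 2.86], [-0.3, 2.09], [-1.38, 1.24], [0.06, 2.45], [-1.56, 4.7], [0.09, 2.05], [-2.69, 2.69]. Speed limits (rad/s): [2.57, 2.57, 3.14, 3.14, 3.14, 3.14, 3.14].

## Interface

Orientations are given as a rotation vector (axis times angle).
In Python, from bench import monitor, get_image, ctrl gives the robot as it stands.
- The arm moves only by the shell command python3 -m creep 'ROWS' [FORCE]. ROWS is JSON, a list of rows, each a list of 7 numbers: the shift along the tool's x, y, z in mm, then the turn, a rotation vector about the tool's x, y, z in rad, then the finger opening in mm, from 0 to 87. A call has 1 to 5 rows; each row shifts and turns the commanded pose from where the row before left it, along the tool's axes as they then stand; what a row does not reach is not made up. A row lasts 1/10 s, in which the tool goes at most 50 mm and 8.59 degrees, less where a joint would pass 70% of its speed; a pose out of reach is approached as far as the arm can. A call is refused whole if a number of a shift passes 50 or a number of a turn 0.15, either way. A call with a gripper value outside its range is refused whole. The fingers move at their own pace and stop on an object; FORCE is the grip in N (left out, the last holds). Time passes only in rows, so rows that do not move let the fingers close. It gives the time, the measured TCP pose, the force and the opening at its end, in the units of the state.
- monitor.get_state(): the state, without advancing time (a new reading comes with each control period).
- get_image(name): name is "side" or "top"; returns a dict with "img" (384x512x3 uint8, red, green, blue), "mtx" (3x3 intrinsics, pixels), "view" (4x4, takes a point from world to camera coordinates). Camera axes: x right, y up, looking along -z (the intrinsics and any distortion apply to the point x, -y, -z); pixel columns grow to the right and rows downward; lengths in m; the calibration is good to about 2 mm. A picture is of the moment at which its call begins. There is no depth.
- ctrl.close_job(): hands the job in, once; it reports no verdict.
The state is a dict: "time": time; "joint_positions": joint angles; "qd": joint speeds; "joint_torque": joint torques, N m; "position": TCP position; "tool_rot": TCP orientation; "ft_force": force on the tool from outside, world axes, zero at the start; "torque": the same for the moment, N m; "grip_width": opening from 0.0 (shut) to 1.0 (fully open).
Only numpy, scipy, OpenCV 4.12 (cv2) and the standard library are available. Lean on these libraries where they do the work, as an engineer would, in place of code of your own. Each camera call takes 0.05 s, during which the arm holds its last target.

## Working session

There is one attempt and no reset: what is moved stays moved. The work goes in short steps, Python scripts to look and compute and a shell command to move; the robot and the scene stay as the last step left them, time stands still between calls to the robot, and variables do not carry over. Pictures are saved under pics/ and viewed, and the job is handed in when it is done.

```bash
ls; mkdir -p pics
python3 - <<'E'
from bench import monitor,get_image
import cv2,numpy as np
s=monitor.get_state();print({k:np.round(v,3).tolist() for k,v in s.items()})
for n in("top","side"):
    d=get_image(n);cv2.imwrite(f"pics/{n}0.png",d["img"][:,:,::-1]);print(n,d.keys(),np.round(d["mtx"],2).tolist(),np.round(d["view"],4).tolist())
    np.savez(f"{n}0.npz",**{k:v for k,v in d.items()})
E
```

```text
pics
{'time': 0.0, 'joint_positions': [1.251, 0.322, -0.07, 1.452, 0.023, 1.371, -0.057], 'qd': [0.001, 0.003, 0.001, -0.0, 0.002, -0.001, -0.0], 'joint_torque': [-0.0, -49.129, -0.404, -31.253, -0.064, 0.044, 0.0], 'position': [0.213, -0.614, 0.404], 'tool_rot': [2.041, 0.346, -2.042], 'ft_force': [-0.325, -0.066, 0.08], 'torque': [0.039, 0.038, -0.01], 'grip_width': 0.999}
top dict_keys(['img', 'mtx', 'view']) [[357.97, 0.0, 255.08], [0.0, 357.97, 193.64], [0.0, 0.0, 1.0]] [[-0.0135, -0.9999, -0.0098, 0.0517], [0.9887, -0.0148, 0.1491, -0.48], [-0.1492, -0.0077, 0.9888, -1.0469], [0.0, 0.0, 0.0, 1.0]]
side dict_keys(['img', 'mtx', 'view']) [[363.29, 0.0, 261.13], [0.0, 363.29, 188.43], [0.0, 0.0, 1.0]] [[-0.8266, -0.5626, 0.0149, 0.4032], [0.3799, -0.5383, 0.7523, -0.181], [-0.4152, 0.6275, 0.6586, -0.8033], [0.0, 0.0, 0.0, 1.0]]
```

Run:
```python
import cv2
for n in("top","side"):
    i=cv2.imread(f"pics/{n}0.png");cv2.imwrite(f"pics/{n}0b.png",cv2.resize(i,(800,600),interpolation=cv2.INTER_CUBIC))
```

```text
(no output)
```

View pics/top0b.png

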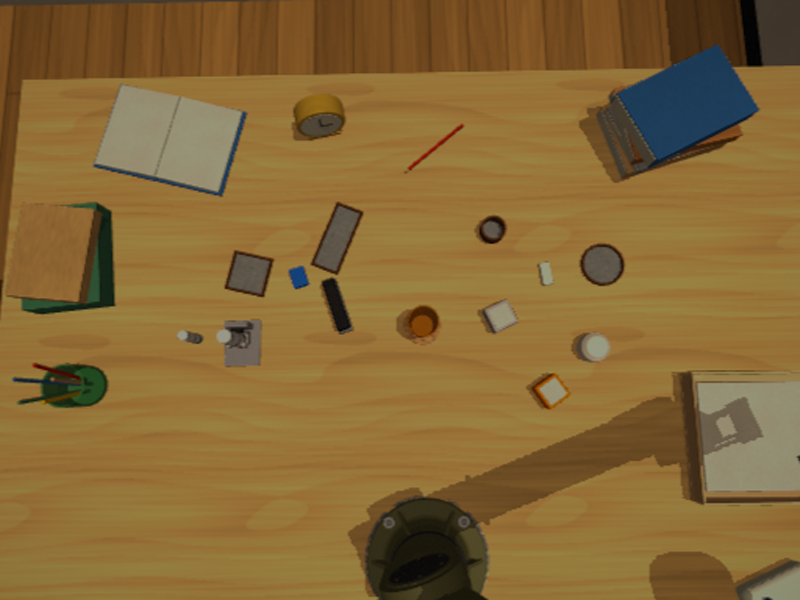

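View pics/side0b.png

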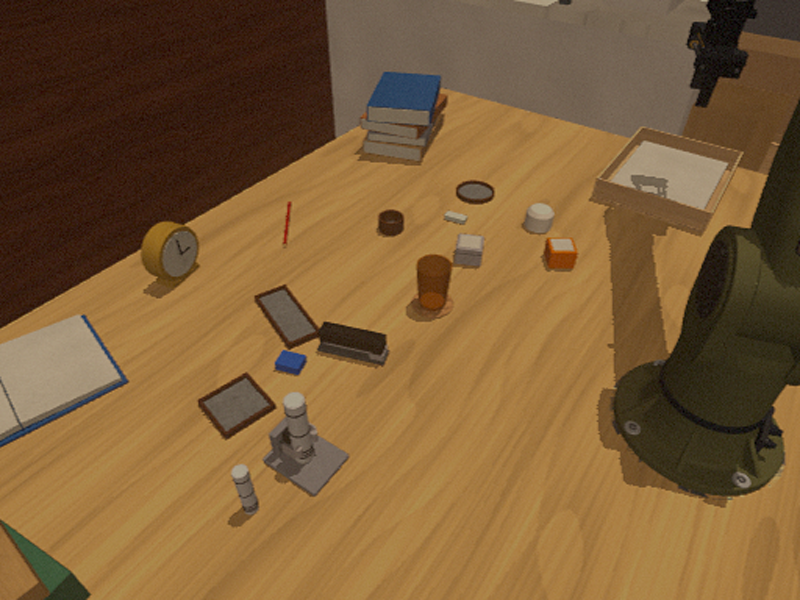

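Top view (800x600 px): torch and clip (235,340), stapler (337,305), long tray (337,238), square tray (250,273), cup (491,229), round tray (602,264), tin (500,316), paperweight (593,347), glass (423,323). The decoys are the small torch (190,337) and the orange tin (550,391). Next I'll enlarge crops.

```bash
cat > h.py <<'E'
import numpy as np,cv2
from bench import monitor,get_image
from scipy.spatial.transform import Rotation as R
def load(n): return dict(np.load(n+".npz"))
def p2w(d,u,v,z):
    K=d["mtx"];V=d["view"];r=np.array([(u-K[0,2])/K[0,0],-(v-K[1,2])/K[1,1],-1.])
    w=V[:3,:3].T@r;o=-V[:3,:3].T@V[:3,3];t=(z-o[2])/w[2];return o+t*w
def w2p(d,p):
    c=d["view"][:3,:3]@np.array(p)+d["view"][:3,3];K=d["mtx"]
    return np.array([K[0,0]*c[0]/-c[2]+K[0,2],-K[1,1]*c[1]/-c[2]+K[1,2]])
def snap(n,tag):
    d=get_image(n);np.savez(tag+".npz",**d);return d
def crop(d,u0,v0,u1,v1,f,out,pts=[]):
    i=cv2.resize(d["img"][v0:v1,u0:u1,::-1],None,fx=f,fy=f,interpolation=cv2.INTER_CUBIC)
    i=cv2.convertScaleAbs(i,alpha=1.5)
    for p in pts: cv2.circle(i,(int((p[0]-u0+.5)*f),int((p[1]-v0+.5)*f)),2,(0,0,255),-1)
    for k in range(u0,u1,10):
        cv2.putText(i,str(k),(int((k-u0+.5)*f),10),0,.35,(255,0,0)); cv2.line(i,(int((k-u0+.5)*f),12),(int((k-u0+.5)*f),16),(255,0,0))
    for k in range(v0,v1,10): cv2.putText(i,str(k),(0,int((k-v0+.5)*f)+3),0,.35,(255,0,0)); 
    cv2.imwrite(out,i)
def st():
    s=monitor.get_state();return s
E
python3 - <<'E'
from h import *
t=load("top0");s=load("side0")
crop(t,105,125,245,245,5.6,"pics/ta.png")
crop(t,255,125,415,265,5,"pics/tb.png")
crop(s,115,180,255,335,3.8,"pics/sa.png")
E
```

```text
(no output)
```

View pics/ta.png

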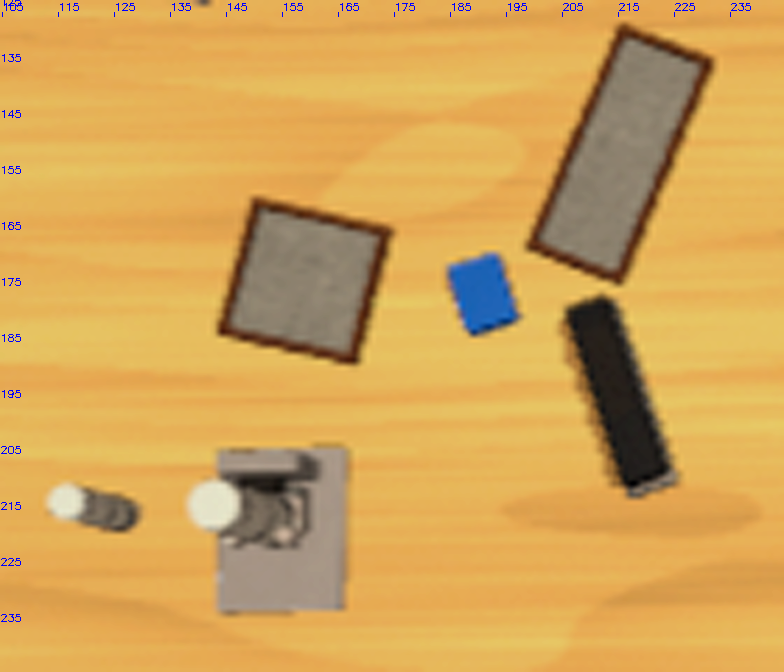

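View pics/tb.png

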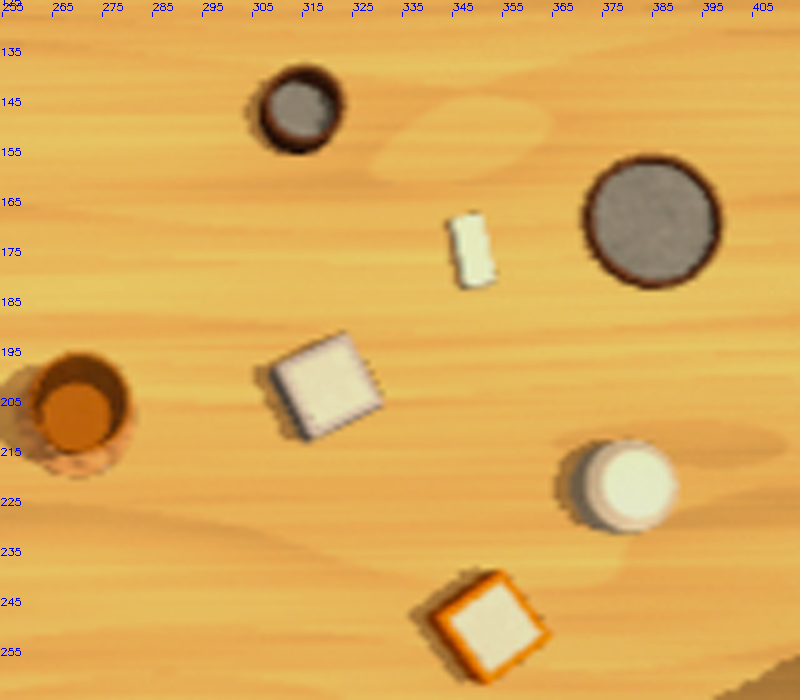

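View pics/sa.png

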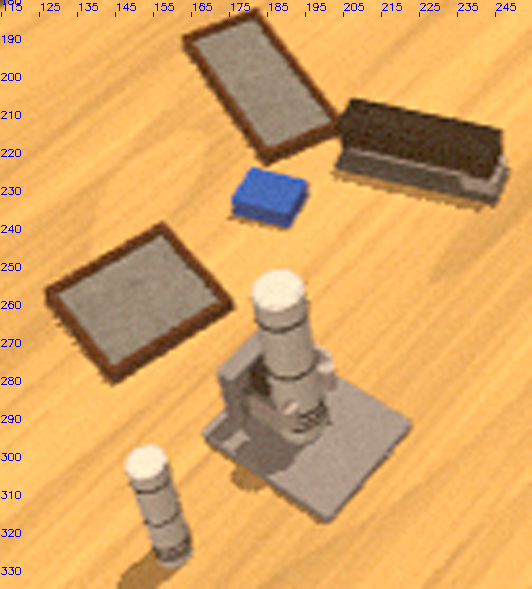

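Run:
```python
from h import *
t=load("top0")
def A(px,z,o=(105,125),f=5.6): return p2w(t,o[0]+(px[0]+.5)/f-.5,o[1]+(px[1]+.5)/f-.5,z)
def B(px,z): return A(px,z,(255,125),5.)
def quad(n,f,ps,z):
    w=np.array([f(p,z) for p in ps])[:,:2];e=np.roll(w,-1,0)-w
    print(n,w.mean(0).round(4),'sides',np.linalg.norm(e,axis=1).round(4),'ang',np.arctan2(e[:,1],e[:,0]).round(3))
quad('long',A,[(621,25),(713,63),(622,283),(528,246)],.01)
quad('square',A,[(253,198),(393,231),(358,363),(219,332)],.01)
quad('base',A,[(218,450),(348,447),(345,610),(218,613)],.008)
quad('stapler',A,[(567,312),(611,297),(672,474),(628,490)],.044)
quad('tin',B,[(276,374),(346,333),(383,404),(310,440)],.038)
print('torch top',A((213,505),.123).round(4), 'cup',B((303,109),.03).round(4),'round',B((653,221),.01).round(4))
print('pw',B((640,484),.043).round(4),'glass',B((79,401),.086).round(4))
print('dec',A((67,502),.09).round(4),'orange',B((492,627),.038).round(4))
```

```text
long [0.6196 0.1681] sides [0.0573 0.1365 0.0572 0.138 ] ang [-1.99   2.756  1.177 -0.385]
square [0.5491 0.3447] sides [0.0819 0.0769 0.0803 0.0782] ang [-1.821  2.906  1.336 -0.215]
base [0.4101 0.3545] sides [0.0721 0.0897 0.0696 0.0898] ang [-1.562 -3.137  1.58   0.033]
stapler [0.478  0.1647] sides [0.025  0.1021 0.0249 0.1025] ang [-1.25  -2.813  1.908  0.33 ]
tin [ 0.4517 -0.1509] sides [0.0495 0.048  0.0493 0.0443] ang [-1.057 -2.704  2.012  0.44 ]
torch top [0.4131 0.3558 0.123 ] cup [ 0.6269 -0.1435  0.03  ] round [ 0.5569 -0.3621  0.01  ]
pw [ 0.3908 -0.3317  0.043 ] glass [0.4401 0.0009 0.086 ]
dec [0.4189 0.4414 0.09  ] orange [ 0.3083 -0.2411  0.038 ]
```

```bash
cat >> h.py <<'E'
def RT(a):
    y=np.array([np.cos(a),np.sin(a),0]);x=np.array([0,0,-1.]);return np.column_stack([x,y,np.cross(x,y)])
def cur():
    s=monitor.get_state();return s,R.from_rotvec(s["tool_rot"]).as_matrix(),np.array(s["position"])
def to(x,y,z,a):
    "grasp point target, jaw yaw a; prints tool-frame shift mm and turn"
    s,M,p=cur();g=p+M[:,0]*.164
    # choose a or a+pi nearest
    best=min((R.from_matrix(M.T@RT(a+k*np.pi)).as_rotvec() for k in(0,1)),key=np.linalg.norm)
    T=R.from_rotvec(best).as_matrix();Mt=M@T
    tcp=np.array([x,y,z])-.164*Mt[:,0]
    print('t',round(s["time"],2),'grasp',g.round(4),'yaw',round(np.arctan2(M[1,1],M[0,1]),3),'w',round(s["grip_width"]*87,1),'q',np.round(s["joint_positions"],2),'F',np.round(s["ft_force"],1))
    print(' shift cur axes',(M.T@(tcp-p)*1000).round(1),'| turn',best.round(3),'| shift after turn axes',(Mt.T@(tcp-p)*1000).round(1))
E
python3 - <<'E'
from h import *
t=load("top0");s=load("side0")
def box(c,a,hx,hy,z): 
    C=np.array([[np.cos(a),-np.sin(a)],[np.sin(a),np.cos(a)]])
    return [np.r_[np.array(c)+C@np.array([i*hx,j*hy]),z] for i in(-1,1) for j in(-1,1)]
def circ(c,r,z): return [np.array([c[0]+r*np.cos(k),c[1]+r*np.sin(k),z]) for k in np.linspace(0,6.28,25)]
P=[]
P+=box((.6196,.1681),-.385,.07,.029,.01)+box((.549,.3447),-.235,.04,.04,.01)+box((.4105,.3548),0.01,.045,.035,.008)
P+=box((.478,.1647),.33,.055,.013,.044)+box((.478,.1647),.33,.055,.015,.0)+box((.4517,-.1509),.455,.025,.025,.038)+box((.4517,-.1509),.455,.025,.025,0)
P+=circ((.412,.355),.013,.123)+circ((.6269,-.1435),.026,.03)+circ((.5569,-.3621),.043,.01)+circ((.3908,-.3317),.028,.033)+circ((.4401,.0009),.03,.086)
crop(s,115,180,255,335,3.8,"pics/sa1.png",[w2p(s,p) for p in P])
crop(s,230,100,390,220,5,"pics/sb1.png",[w2p(s,p) for p in P])
crop(t,105,125,245,245,5.6,"pics/ta1.png",[w2p(t,p) for p in P])
crop(t,255,125,415,265,5,"pics/tb1.png",[w2p(t,p) for p in P])
to(.3908,-.3317,.2,-.7)
E
```

```text
t 0.1 grasp [ 0.2127 -0.6137  0.2397] yaw -1.237 w 87.1 q [ 1.25  0.32 -0.07  1.45  0.02  1.37 -0.06] F [-0.3  1.2  0.2]
 shift cur axes [  40.1 -208.3 -260.6] | turn [-0.537 -0.     0.002] | shift after turn axes [  39.7  -45.7 -330.5]
```

View pics/sa1.png

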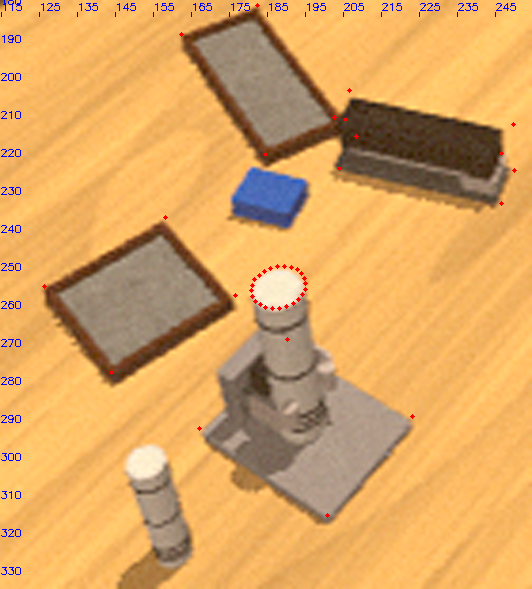

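View pics/sb1.png

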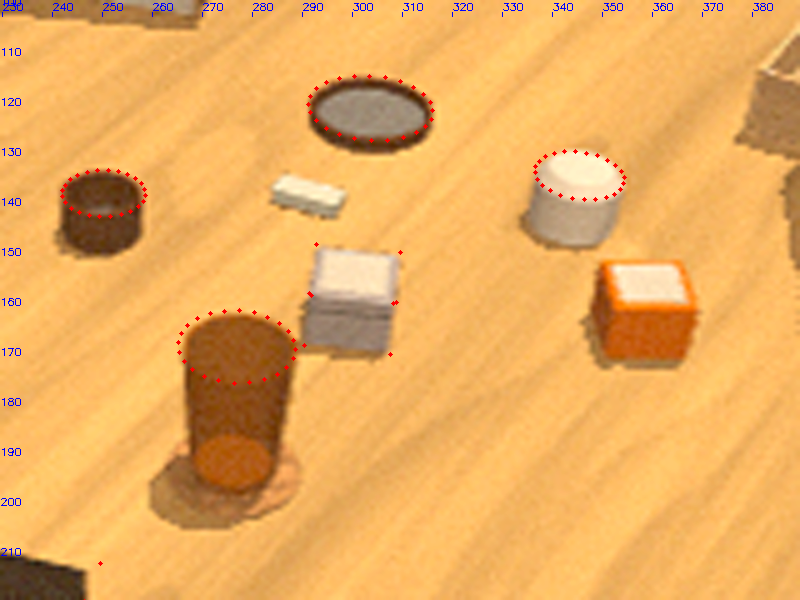

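View pics/ta1.png

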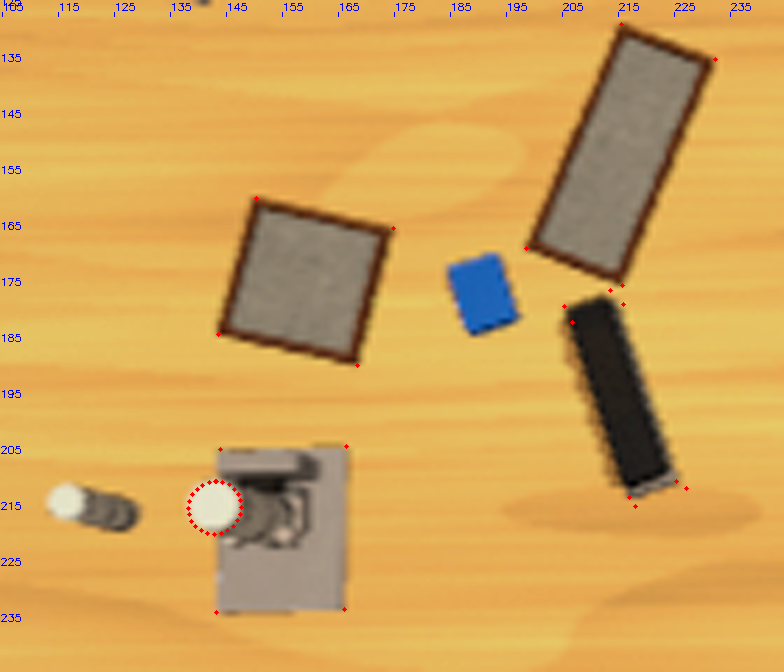

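View pics/tb1.png

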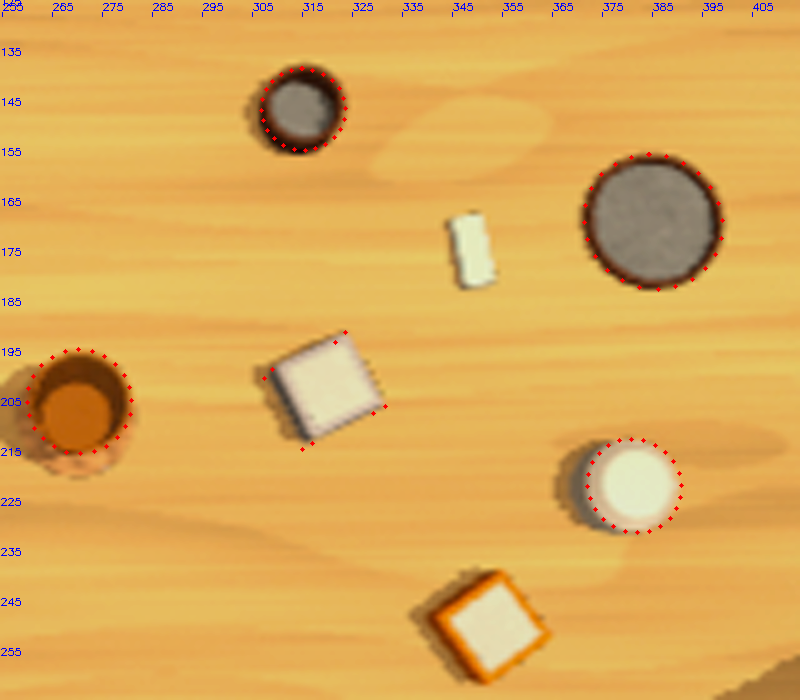

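Overlays agree to about 1 px, with a small consistent offset of about 2 mm in the side view. I'll take the paperweight first.

```bash
python3 -m creep '[[0,-40,-50,0,0,0,87],[0,-40,-50,0,0,0,87],[0,-40,-50,0,0,0,87],[0,-40,-50,0,0,0,87],[0,-40,-50,0,0,0,87]]' 30
python3 -m creep '[[0,0,0,-0.135,0,0,87],[0,0,0,-0.135,0,0,87],[0,0,0,-0.135,0,0,87],[0,0,0,-0.132,0,0,87],[0,0,0,0,0,0,87]]'
python3 -c "
from h import *
to(.391,-.331,.1,-.7)"
```

```text
time: 0.6
position: [0.3469, -0.4006, 0.4044]
tool_rot: [2.04, 0.344, -2.041]
ft_force: [0.6, -0.3, 0.3]
grip_width: 1.001
time: 1.1
position: [0.3461, -0.4025, 0.4043]
tool_rot: [1.703, 0.793, -1.704]
ft_force: [0.2, -1.0, -0.8]
grip_width: 1.003
t 1.1 grasp [ 0.346  -0.4024  0.2403] yaw -0.7 w 87.2 q [ 1.04  0.08 -0.25  1.74  0.02  1.33  0.09] F [ 0.2 -1.  -0.8]
 shift cur axes [140.4 -11.5 -83.6] | turn [ 0.    -0.     0.001] | shift after turn axes [140.3 -11.7 -83.6]
```

```bash
python3 -m creep '[[20,-3,-28,0,0,0,87],[20,-3,-28,0,0,0,87],[30,-5,-27,0,0,0,87],[35,0,0,0,0,0,87],[30,0,0,0,0,0,87]]'
python3 -c "
from h import *
to(.391,-.331,.031,-.7)"
```

```text
time: 1.6
position: [0.3916, -0.3308, 0.2682]
tool_rot: [1.704, 0.792, -1.705]
ft_force: [0.7, -1.0, 0.1]
grip_width: 0.995
t 1.6 grasp [ 0.3915 -0.3308  0.1042] yaw -0.701 w 86.6 q [ 0.95  0.16 -0.32  1.94  0.06  1.05 -0.1 ] F [ 0.7 -1.   0.1]
 shift cur axes [73.2 -0.3  0.5] | turn [-0.001  0.     0.001] | shift after turn axes [73.2 -0.3  0.5]
```

```bash
python3 -m creep '[[30,0,0,0,0,0,87],[25,0,0,0,0,0,87],[13,0,0,0,0,0,87],[5,0,0,0,0,0,87],[0,0,0,0,0,0,56]]' 30
python3 -m creep '[[0,0,0,0,0,0,40],[0,0,0,0,0,0,40],[0,0,0,0,0,0,40],[0,0,0,0,0,0,40]]' 35
python3 - <<'E'
from h import *
to(.557,-.362,.15,-.7)
d=snap("side","s1");crop(d,230,80,390,200,5,"pics/s1.png")
E
```

```text
time: 2.1
position: [0.3913, -0.3322, 0.1967]
tool_rot: [1.704, 0.792, -1.704]
ft_force: [-0.7, 0.0, 0.7]
grip_width: 0.965
time: 2.5
position: [0.391, -0.3318, 0.1972]
tool_rot: [1.703, 0.793, -1.705]
ft_force: [-0.7, 1.4, 8.0]
grip_width: 0.634
t 2.5 grasp [ 0.3908 -0.3317  0.0332] yaw -0.7 w 55.2 q [ 0.93  0.26 -0.31  1.99  0.1   0.91 -0.13] F [-0.7  1.4  8. ]
 shift cur axes [-117.   146.3  -83.9] | turn [-0.     0.     0.001] | shift after turn axes [-116.8  146.4  -83.9]
```

View pics/s1.png

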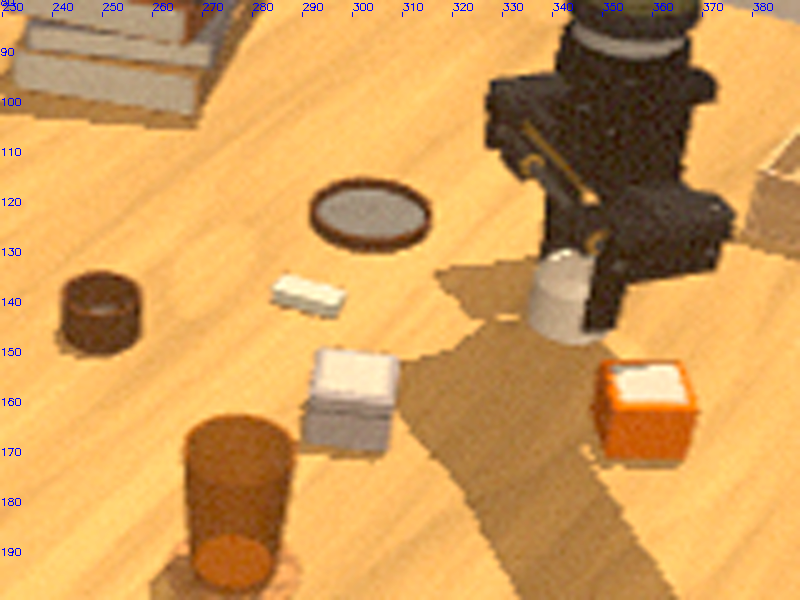

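Gripped at 55 mm, which matches the 56 mm diameter. The paperweight sits between the fingers at (570,295) in the crop. Lifting.

```bash
python3 -m creep '[[-10,0,0,0,0,0,40],[-20,0,0,0,0,0,40],[-25,0,0,0,0,0,40],[-10,25,-14,0,0,0,40],[0,35,-20,0,0,0,40]]' 35
python3 -m creep '[[0,35,-20,0,0,0,40],[0,30,-18,0,0,0,40],[0,20,-12,0,0,0,40],[0,0,0,0,0,0,40]]' 35
python3 - <<'E'
from h import *
to(.557,-.362,.037,-.7)
d=snap("side","s1");crop(d,230,80,390,200,5,"pics/s2.png")
d=snap("top","t1");crop(d,300,100,440,240,5,"pics/t2.png")
E
```

```text
time: 3.05
position: [0.4588, -0.3461, 0.2644]
tool_rot: [1.704, 0.786, -1.704]
ft_force: [0.4, -1.2, -1.6]
grip_width: 0.631
time: 3.45
position: [0.5594, -0.3603, 0.2615]
tool_rot: [1.704, 0.794, -1.698]
ft_force: [0.7, -0.3, -2.9]
grip_width: 0.628
t 3.45 grasp [ 0.5599 -0.3602  0.0975] yaw -0.697 w 54.7 q [ 0.79  0.47 -0.33  1.56  0.16  1.13 -0.28] F [ 0.7 -0.3 -2.9]
 shift cur axes [60.5 -0.9  3. ] | turn [ 0.003 -0.003 -0.002] | shift after turn axes [60.5 -0.8  2.8]
```

View pics/s2.png

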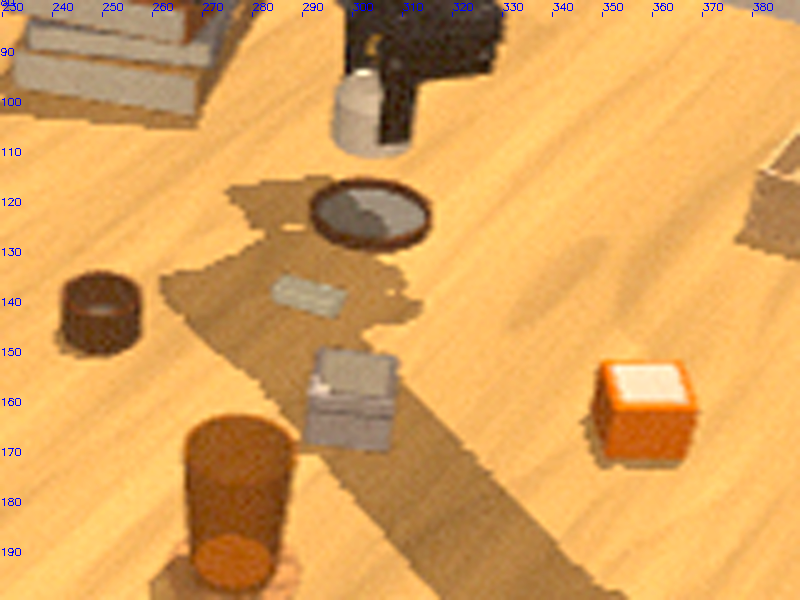

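```bash
python3 -m creep '[[20,0,3,0,0,0,40],[20,0,0,0,0,0,40],[12,0,0,0,0,0,40],[4,0,0,0,0,0,40],[0,0,0,0,0,0,40]]' 35
python3 -c "
from h import *
to(.557,-.362,.036,-.7)"
```

```text
time: 4.05
position: [0.5538, -0.3636, 0.2055]
tool_rot: [1.703, 0.793, -1.705]
ft_force: [0.1, -0.2, -2.6]
grip_width: 0.631
t 4.05 grasp [ 0.5536 -0.3635  0.0415] yaw -0.7 w 54.9 q [ 0.79  0.52 -0.32  1.61  0.18  1.04 -0.29] F [ 0.1 -0.2 -2.6]
 shift cur axes [ 5.5  1.5 -3.3] | turn [-0.     0.     0.001] | shift after turn axes [ 5.5  1.4 -3.3]
```

```bash
python3 -m creep '[[0,1.5,-3.5,0,0,0,40],[2,0,0,0,0,0,40],[2,0,0,0,0,0,40],[1.5,0,0,0,0,0,40],[0,0,0,0,0,0,40]]' 35
python3 -c "
from h import *
to(.557,-.362,.036,-.7)"
```

```text
time: 4.55
position: [0.5578, -0.3618, 0.2004]
tool_rot: [1.703, 0.792, -1.703]
ft_force: [0.5, 0.2, -1.9]
grip_width: 0.63
t 4.55 grasp [ 0.5579 -0.3619  0.0364] yaw -0.7 w 54.8 q [ 0.78  0.53 -0.32  1.61  0.19  1.03 -0.29] F [ 0.5  0.2 -1.9]
 shift cur axes [ 0.4 -0.5  0.7] | turn [ 0.  0. -0.] | shift after turn axes [ 0.4 -0.5  0.7]
```

```bash
python3 -m creep '[[1,0,0,0,0,0,40],[1,0,0,0,0,0,40],[0,0,0,0,0,0,40]]' 35
python3 -c "
from h import *
to(.557,-.362,.036,-.7)"
```

```text
time: 4.85
position: [0.5579, -0.3618, 0.2003]
tool_rot: [1.703, 0.792, -1.703]
ft_force: [-2.7, 2.2, 9.1]
grip_width: 0.628
t 4.85 grasp [ 0.5579 -0.3619  0.0363] yaw -0.7 w 54.7 q [ 0.78  0.53 -0.32  1.61  0.19  1.03 -0.29] F [-2.7  2.2  9.1]
 shift cur axes [ 0.3 -0.6  0.7] | turn [-0.  0. -0.] | shift after turn axes [ 0.3 -0.6  0.7]
```

Contact at the expected height (9 N upward). Releasing.

```bash
python3 -m creep '[[-1.5,0,0,0,0,0,64],[0,0,0,0,0,0,70],[0,0,0,0,0,0,76],[-15,0,0,0,0,0,78],[-40,0,0,0,0,0,80]]'
python3 -m creep '[[-50,0,0,0,0,0,87],[0,0,0,0,0,0,87]]'
python3 - <<'E'
from h import *
to(.45,-.15,.15,.455)
d=snap("side","s1");crop(d,230,80,390,200,5,"pics/s3.png")
E
```

```text
time: 5.35
position: [0.5562, -0.3611, 0.2517]
tool_rot: [1.701, 0.8, -1.709]
ft_force: [-0.4, -0.3, 0.8]
grip_width: 0.899
time: 5.55
position: [0.5603, -0.3628, 0.3144]
tool_rot: [1.707, 0.779, -1.692]
ft_force: [1.3, -0.5, 1.0]
grip_width: 0.981
t 5.55 grasp [ 0.5624 -0.3641  0.1504] yaw -0.7 w 85.3 q [ 0.79  0.43 -0.34  1.51  0.15  1.21 -0.27] F [ 1.3 -0.5  1. ]
 shift cur axes [  -2.7 -221.4  -91.7] | turn [-1.155  0.007 -0.014] | shift after turn axes [   0.4   -5.6 -239.6]
```

View pics/s3.png

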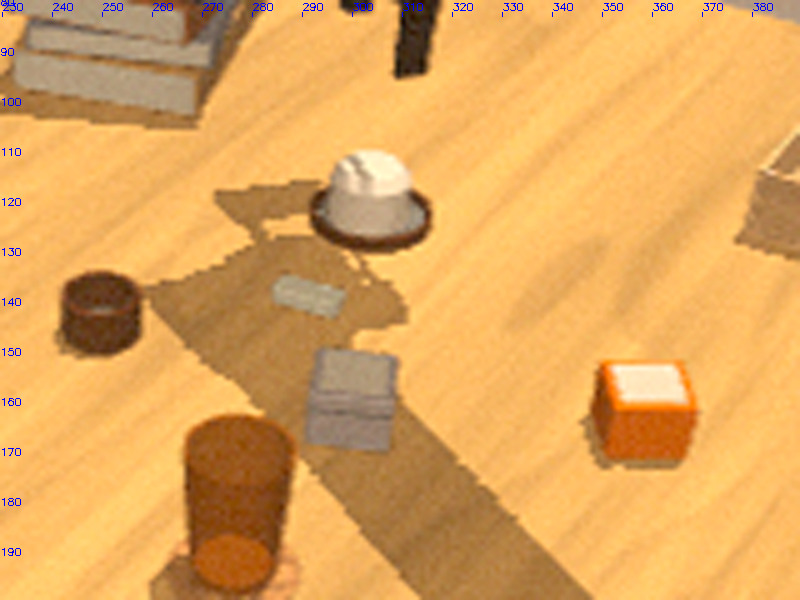

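The paperweight sits upright and centred in the round tray. Next is the tin.

```bash
python3 -m creep '[[0,-46,-19,0,0,0,87],[0,-46,-19,0,0,0,87],[0,-46,-19,0,0,0,87],[0,-46,-19,0,0,0,87],[0,-38,-16,0,0,0,87]]'
python3 -m creep '[[0,0,0,-0.145,0,0,87],[0,0,0,-0.145,0,0,87],[0,0,0,-0.145,0,0,87],[0,0,0,-0.145,0,0,87],[0,0,0,-0.145,0,0,87]]'
python3 -m creep '[[0,0,0,-0.145,0,0,87],[0,0,0,-0.145,0,0,87],[0,0,0,-0.14,0,0,87],[0,0,0,0,0,0,87]]'
python3 - <<'E'
from h import *
to(.451,-.15,.09,.455)
E
```

```text
time: 6.1
position: [0.4456, -0.146, 0.3042]
tool_rot: [1.702, 0.794, -1.704]
ft_force: [0.5, 0.6, 0.3]
grip_width: 1.002
time: 6.6
position: [0.4469, -0.1483, 0.3045]
tool_rot: [1.186, 1.224, -1.187]
ft_force: [-0.1, 0.2, 0.1]
grip_width: 0.996
time: 7.0
position: [0.447, -0.1483, 0.3045]
tool_rot: [0.867, 1.392, -0.868]
ft_force: [1.1, -0.4, -0.4]
grip_width: 1.002
t 7.0 grasp [ 0.4468 -0.1483  0.1405] yaw 0.455 w 87.2 q [ 0.74  0.04 -0.49  1.99  0.02  1.12  0.7 ] F [ 1.1 -0.4 -0.4]
 shift cur axes [50.5  2.9  3.3] | turn [ 0.    -0.     0.001] | shift after turn axes [50.5  2.9  3.3]
```

```bash
python3 -m creep '[[35,3,3,0,0,0,87],[35,0,0,0,0,0,87],[25,0,0,0,0,0,87],[12,0,0,0,0,0,87],[5,0,0,0,0,0,87]]'
python3 -m creep '[[0,0,0,0,0,0,45],[0,0,0,0,0,0,40],[0,0,0,0,0,0,40],[0,0,0,0,0,0,40],[0,0,0,0,0,0,40]]' 30
python3 - <<'E'
from h import *
to(.451,-.15,.028,.455)
d=snap("side","s1");crop(d,230,80,390,200,5,"pics/s4.png")
E
```

```text
time: 7.5
position: [0.4508, -0.1496, 0.1917]
tool_rot: [0.869, 1.392, -0.87]
ft_force: [0.3, -0.1, 0.0]
grip_width: 1.002
time: 8.0
position: [0.4514, -0.1499, 0.1933]
tool_rot: [0.868, 1.39, -0.868]
ft_force: [0.0, -0.5, -0.4]
grip_width: 0.625
t 8.0 grasp [ 0.4516 -0.15    0.0293] yaw 0.455 w 54.3 q [ 0.71  0.21 -0.48  2.08  0.12  0.88  0.62] F [ 0.  -0.5 -0.4]
 shift cur axes [ 1.3 -0.4 -0.1] | turn [-0.     0.001 -0.   ] | shift after turn axes [ 1.3 -0.4 -0.1]
```

View pics/s4.png

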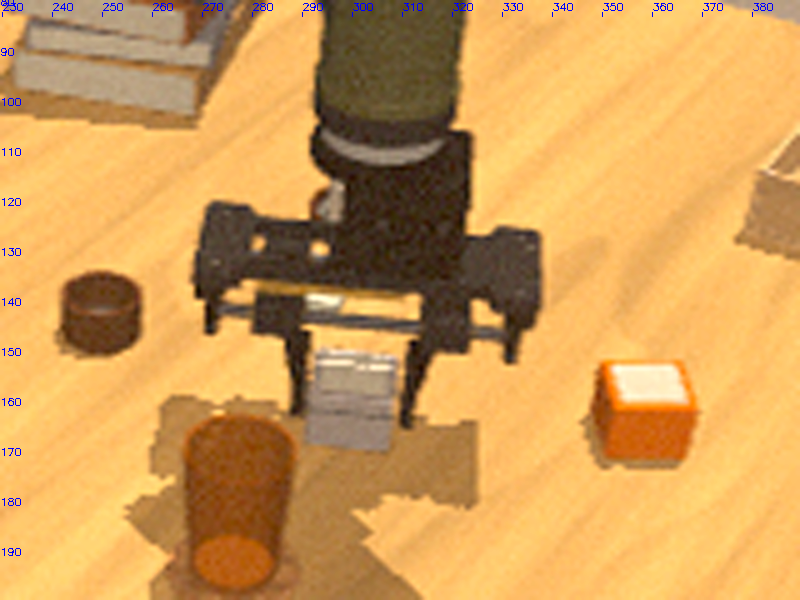

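The fingers straddle the tin squarely but haven't finished closing, so I'll add rows.

```bash
python3 -m creep '[[0,0,0,0,0,0,40],[0,0,0,0,0,0,40],[0,0,0,0,0,0,40]]' 30
python3 -m creep '[[-10,0,0,0,0,0,40],[-25,0,0,0,0,0,40],[-45,0,0,0,0,0,40],[-45,0,0,0,0,0,40],[0,0,0,0,0,0,40]]' 30
python3 - <<'E'
from h import *
to(.549,.345,.16,-.235)
d=snap("side","s1");crop(d,230,80,390,200,5,"pics/s5.png")
E
```

```text
time: 8.35
position: [0.4515, -0.1498, 0.1932]
tool_rot: [0.868, 1.39, -0.868]
ft_force: [-0.8, 0.5, 5.2]
grip_width: 0.577
time: 8.85
position: [0.4534, -0.1501, 0.324]
tool_rot: [0.867, 1.379, -0.865]
ft_force: [1.1, -0.1, -1.6]
grip_width: 0.576
t 8.85 grasp [ 0.4551 -0.1509  0.16  ] yaw 0.455 w 50.1 q [ 0.75  0.03 -0.49  1.96  0.02  1.15  0.71] F [ 1.1 -0.1 -1.6]
 shift cur axes [  -1.5  303.5 -402.7] | turn [ 0.69   0.006 -0.01 ] | shift after turn axes [   0.   -22.3 -503.8]
```

View pics/s5.png

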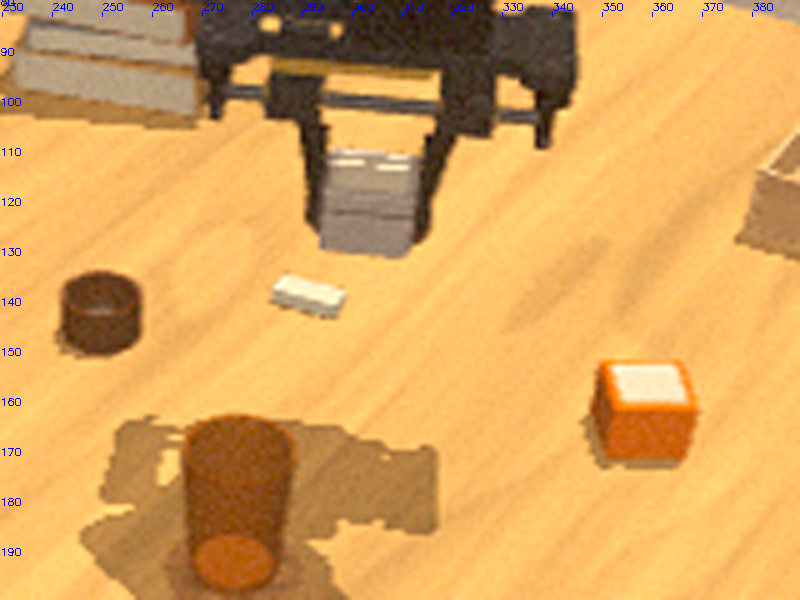

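```bash
python3 -m creep '[[0,15,-20,0,0,0,40],[0,27,-36,0,0,0,40],[0,27,-36,0,0,0,40],[0,27,-36,0,0,0,40],[0,27,-36,0,0,0,40]]' 30
python3 -m creep '[[0,27,-36,0,0,0,40],[0,27,-36,0,0,0,40],[0,27,-36,0,0,0,40],[0,27,-36,0,0,0,40],[0,27,-36,0,0,0,40]]' 30
python3 -m creep '[[0,27,-36,0.12,0,0,40],[0,0,0,0.145,0,0,40],[0,0,0,0.145,0,0,40],[0,0,0,0.145,0,0,40],[0,0,0,0.135,0,0,40]]' 30
python3 - <<'E'
from h import *
to(.549,.345,.06,-.235)
E
```

```text
time: 9.4
position: [0.4887, 0.053, 0.3161]
tool_rot: [0.867, 1.393, -0.87]
ft_force: [0.6, -0.9, -1.1]
grip_width: 0.57
time: 9.9
position: [0.5313, 0.2737, 0.3156]
tool_rot: [0.866, 1.393, -0.871]
ft_force: [0.9, -0.2, -0.6]
grip_width: 0.576
time: 10.4
position: [0.5395, 0.3165, 0.3151]
tool_rot: [1.38, 1.087, -1.388]
ft_force: [0.5, 0.2, -1.7]
grip_width: 0.568
t 10.4 grasp [0.5388 0.3162 0.1511] yaw -0.24 w 49.4 q [-0.04  0.4  -0.67  1.61  0.26  1.23 -1.  ] F [ 0.5  0.2 -1.7]
 shift cur axes [ 91.    2.8 -30.2] | turn [-0.005  0.003  0.004] | shift after turn axes [ 91.1   2.6 -29.9]
```

```bash
python3 -m creep '[[0,3,-30,0,0,0,40],[35,0,0,0,0,0,40],[35,0,0,0,0,0,40],[15,0,0,0,0,0,40],[0,0,0,0,0,0,40]]' 30
python3 - <<'E'
from h import *
to(.549,.345,.0345,-.235)
d=snap("side","s1");crop(d,110,170,270,290,5,"pics/s6.png")
d=snap("top","t1");crop(d,105,125,245,245,5.6,"pics/t6.png")
E
```

```text
time: 10.9
position: [0.5488, 0.344, 0.2285]
tool_rot: [1.373, 1.09, -1.387]
ft_force: [0.8, 0.0, -1.3]
grip_width: 0.572
t 10.9 grasp [0.5476 0.3433 0.0645] yaw -0.235 w 49.8 q [-0.12  0.54 -0.63  1.62  0.34  1.11 -1.07] F [ 0.8  0.  -1.3]
 shift cur axes [30.   0.2 -1.2] | turn [0.    0.005 0.006] | shift after turn axes [30.   0.  -1.1]
```

View pics/s6.png

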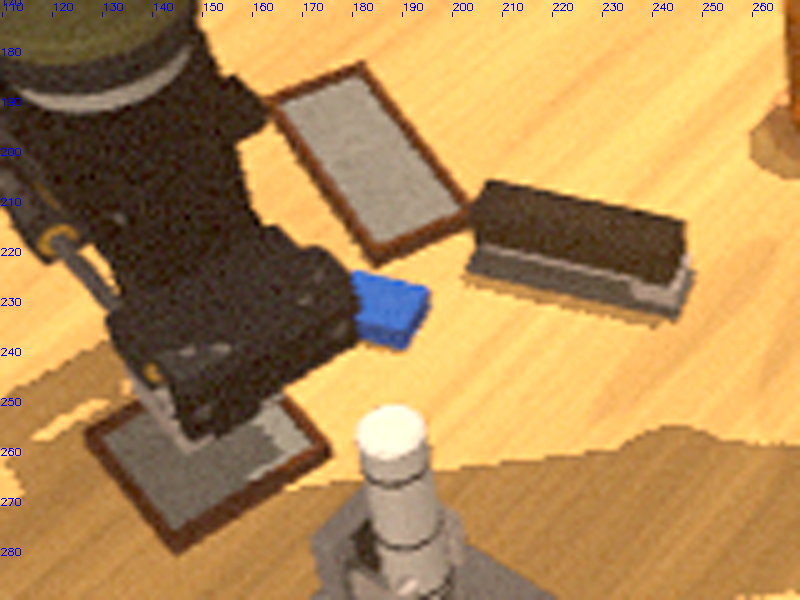

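```bash
python3 -m creep '[[12,0,-1,0,0.005,0.005,40],[10,0,0,0,0,0,40],[5,0,0,0,0,0,40],[2,0,0,0,0,0,40],[0,0,0,0,0,0,40]]' 30
python3 - <<'E'
from h import *
to(.549,.345,.0343,-.235)
E
```

```text
time: 11.5
position: [0.5504, 0.3462, 0.2034]
tool_rot: [1.386, 1.088, -1.374]
ft_force: [-0.7, 0.4, -1.6]
grip_width: 0.571
t 11.5 grasp [0.5513 0.3468 0.0394] yaw -0.235 w 49.7 q [-0.13  0.56 -0.62  1.64  0.37  1.05 -1.09] F [-0.7  0.4 -1.6]
 shift cur axes [ 5.1 -1.1  1.5] | turn [ 0.    -0.005 -0.005] | shift after turn axes [ 5.1 -1.1  1.5]
```

```bash
python3 -m creep '[[0,-1,1.5,0,-0.005,-0.005,40],[2,0,0,0,0,0,40],[2,0,0,0,0,0,40],[1,0,0,0,0,0,40],[0,0,0,0,0,0,40]]' 30
python3 - <<'E'
from h import *
to(.549,.345,.0343,-.235)
E
```

```text
time: 12.0
position: [0.5491, 0.345, 0.1985]
tool_rot: [1.38, 1.089, -1.381]
ft_force: [0.3, 0.2, -2.4]
grip_width: 0.573
t 12.0 grasp [0.5491 0.3449 0.0345] yaw -0.235 w 49.9 q [-0.13  0.57 -0.62  1.64  0.37  1.05 -1.09] F [ 0.3  0.2 -2.4]
 shift cur axes [ 0.2 -0.1  0. ] | turn [-0.  0.  0.] | shift after turn axes [ 0.2 -0.1  0. ]
```

```bash
python3 -m creep '[[1,0,0,0,0,0,40],[1,0,0,0,0,0,40],[0,0,0,0,0,0,40]]' 30
python3 -m creep '[[0,0,0,0,0,0,40]]' 30
python3 - <<'E'
from h import *
to(.549,.345,.0343,-.235)
E
```

```text
time: 12.3
position: [0.5491, 0.3452, 0.1982]
tool_rot: [1.38, 1.088, -1.38]
ft_force: [-3.6, -2.3, 8.0]
grip_width: 0.574
time: 12.4
position: [0.5491, 0.3452, 0.1982]
tool_rot: [1.38, 1.088, -1.38]
ft_force: [-3.9, -2.0, 7.7]
grip_width: 0.573
t 12.4 grasp [0.5492 0.3451 0.0342] yaw -0.235 w 49.8 q [-0.13  0.57 -0.62  1.64  0.37  1.05 -1.09] F [-3.9 -2.   7.7]
 shift cur axes [-0.1 -0.   0.2] | turn [ 0.     0.001 -0.001] | shift after turn axes [-0.1 -0.   0.2]
```

```bash
python3 -m creep '[[-1.5,0,0,0,0,0,58],[0,0,0,0,0,0,66],[0,0,0,0,0,0,74],[-15,0,0,0,0,0,76],[-40,0,0,0,0,0,80]]'
python3 -m creep '[[-45,0,0,0,0,0,87],[0,0,0,0,0,0,87]]'
python3 - <<'E'
from h import *
to(.478,.165,.14,.33+np.pi/2)
d=snap("side","s1");crop(d,110,170,270,290,5,"pics/s7.png")
d=snap("top","t1");crop(d,105,125,245,245,5.6,"pics/t7.png")
E
```

```text
time: 12.9
position: [0.548, 0.3438, 0.2505]
tool_rot: [1.374, 1.09, -1.387]
ft_force: [-0.0, 0.1, -0.7]
grip_width: 0.877
time: 13.1
position: [0.5507, 0.3472, 0.3066]
tool_rot: [1.391, 1.087, -1.368]
ft_force: [0.3, 0.5, -0.6]
grip_width: 0.976
t 13.1 grasp [0.5525 0.3484 0.1426] yaw -0.235 w 84.9 q [-0.1   0.46 -0.66  1.56  0.3   1.21 -1.04] F [ 0.3  0.5 -0.6]
 shift cur axes [  0.5 -28.3 194.2] | turn [ 1.006 -0.013 -0.004] | shift after turn axes [  2.6 148.9 127.8]
```

View pics/s7.png

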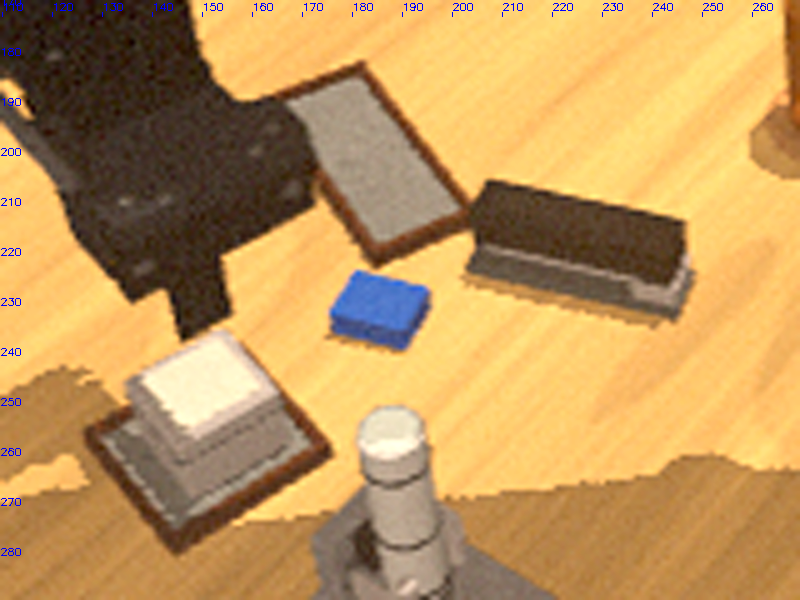

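The tin is flat and square in its tray. Now the stapler, turning the wrist the long way so joint 7 stays inside its range.

```bash
python3 -m creep '[[0,-7,48,0,0,0,87],[0,-7,48,0,0,0,87],[0,-7,48,0,0,0,87],[0,-7,48,0,0,0,87],[0,0,0,-0.145,0,0,87]]'
python3 -m creep '[[0,0,0,-0.145,0,0,87],[0,0,0,-0.145,0,0,87],[0,0,0,-0.145,0,0,87],[0,0,0,-0.145,0,0,87],[0,0,0,-0.145,0,0,87]]'
python3 -m creep '[[0,0,0,-0.145,0,0,87],[0,0,0,-0.145,0,0,87],[0,0,0,-0.145,0,0,87],[0,0,0,-0.145,0,0,87],[0,0,0,-0.145,0,0,87]]'
python3 -m creep '[[0,0,0,-0.145,0,0,87],[0,0,0,-0.145,0,0,87],[0,0,0,-0.145,0,0,87],[0,0,0,-0.1,0,0,87],[0,0,0,0,0,0,87]]'
python3 - <<'E'
from h import *
to(.478,.165,.06,.33+np.pi/2)
E
```

```text
time: 13.7
position: [0.4752, 0.1579, 0.296]
tool_rot: [1.272, 1.16, -1.286]
ft_force: [0.3, 0.4, 0.1]
grip_width: 1.0
time: 14.2
position: [0.4767, 0.1645, 0.2971]
tool_rot: [0.724, 1.448, -0.727]
ft_force: [0.3, -0.1, -0.6]
grip_width: 0.998
time: 14.7
position: [0.4766, 0.1645, 0.2971]
tool_rot: [0.16, 1.567, -0.162]
ft_force: [-0.5, 0.9, 0.9]
grip_width: 1.0
time: 15.2
position: [0.4767, 0.1645, 0.2972]
tool_rot: [-0.255, 1.558, 0.255]
ft_force: [0.3, -0.1, -0.6]
grip_width: 1.001
t 15.2 grasp [0.4764 0.1644 0.1332] yaw 1.895 w 87.1 q [ 0.43  0.18 -0.88  1.91  0.15  1.12  1.39] F [ 0.3 -0.1 -0.6]
 shift cur axes [73.2  0.   1.5] | turn [-0.006 -0.002 -0.   ] | shift after turn axes [73.2  0.1  1.3]
```

```bash
python3 -m creep '[[30,0,1.5,-0.006,0,0,87],[30,0,0,0,0,0,87],[25,0,0,0,0,0,87],[13,0,0,0,0,0,87],[5,0,0,0,0,0,87]]'
python3 -m creep '[[0,0,0,0,0,0,50],[0,0,0,0,0,0,20],[0,0,0,0,0,0,20],[0,0,0,0,0,0,20],[0,0,0,0,0,0,20]]' 30
python3 -m creep '[[0,0,0,0,0,0,20],[0,0,0,0,0,0,20],[0,0,0,0,0,0,20],[0,0,0,0,0,0,20],[0,0,0,0,0,0,20]]' 30
python3 - <<'E'
from h import *
to(.478,.165,.13,.33+np.pi/2)
d=snap("side","s1");crop(d,150,150,290,260,5.6,"pics/s8.png")
E
```

```text
time: 15.7
position: [0.4779, 0.1651, 0.1937]
tool_rot: [-0.258, 1.558, 0.258]
ft_force: [-0.0, 0.3, 0.5]
grip_width: 1.001
time: 16.2
position: [0.4789, 0.1654, 0.1958]
tool_rot: [-0.259, 1.554, 0.259]
ft_force: [0.1, -0.0, 0.1]
grip_width: 0.627
time: 16.7
position: [0.4786, 0.1656, 0.1952]
tool_rot: [-0.259, 1.555, 0.259]
ft_force: [0.1, 1.0, 0.5]
grip_width: 0.296
t 16.7 grasp [0.4785 0.1656 0.0312] yaw 1.901 w 25.7 q [ 0.35  0.34 -0.82  2.    0.31  0.93  1.27] F [0.1 1.  0.5]
 shift cur axes [-98.8  -0.4  -0.7] | turn [ 0. -0. -0.] | shift after turn axes [-98.8  -0.4  -0.7]
```

View pics/s8.png

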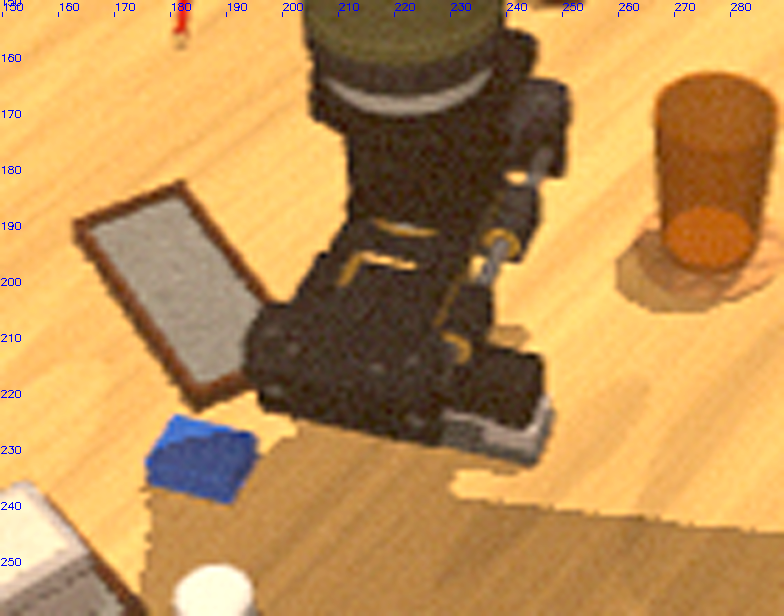

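The stapler is gripped at 26 mm, so lift it.

```bash
python3 -m creep '[[0,0,0,0,0,0,20],[-10,0,0,0,0,0,20],[-20,0,0,0,0,0,20],[-30,0,0,0,0,0,20],[0,0,0,0,0,0,20]]' 40
python3 -m creep '[[0,0,0,0.145,0,0,20],[0,0,0,0.145,0,0,20],[0,0,0,0.145,0,0,20],[0,0,0,0.145,0,0,20],[0,0,0,0.135,0,0,20]]' 40
python3 - <<'E'
from h import *
to(.6196,.168,.09,-.385+np.pi/2)
E
```

```text
time: 17.25
position: [0.4802, 0.1661, 0.259]
tool_rot: [-0.259, 1.549, 0.258]
ft_force: [-0.5, -0.1, -2.2]
grip_width: 0.297
time: 17.75
position: [0.4783, 0.1649, 0.2546]
tool_rot: [0.306, 1.55, -0.307]
ft_force: [0.4, 0.0, -2.1]
grip_width: 0.298
t 17.75 grasp [0.4781 0.1648 0.0906] yaw 1.18 w 26.0 q [ 0.31  0.22 -0.76  1.95  0.18  1.03  0.65] F [ 0.4  0.  -2.1]
 shift cur axes [  0.4  56.7 129.5] | turn [-0.006 -0.001  0.001] | shift after turn axes [  0.6  55.9 129.8]
```

```bash
python3 -m creep '[[0,14,32,-0.006,0,0,20],[0,14,32,0,0,0,20],[0,14,32,0,0,0,20],[0,14,33,0,0,0,20],[20,0,0,0,0,0,20]]' 40
python3 -m creep '[[10,0,0,0,0,0,20],[0,0,0,0,0,0,20]]' 40
python3 - <<'E'
from h import *
to(.6196,.168,.0365,-.385+np.pi/2)
d=snap("side","s1");crop(d,150,140,290,250,5.6,"pics/s9.png")
E
```

```text
time: 18.25
position: [0.6244, 0.1683, 0.2367]
tool_rot: [0.302, 1.543, -0.297]
ft_force: [0.7, -0.3, -2.7]
grip_width: 0.299
time: 18.45
position: [0.6176, 0.169, 0.2223]
tool_rot: [0.295, 1.556, -0.299]
ft_force: [-0.5, 0.1, -1.6]
grip_width: 0.295
t 18.45 grasp [0.6166 0.1688 0.0583] yaw 1.193 w 25.6 q [ 0.21  0.54 -0.67  1.65  0.36  1.09  0.63] F [-0.5  0.1 -1.6]
 shift cur axes [21.8 -0.1  2.4] | turn [ 0.007 -0.005  0.004] | shift after turn axes [21.8 -0.2  2.3]
```

View pics/s9.png

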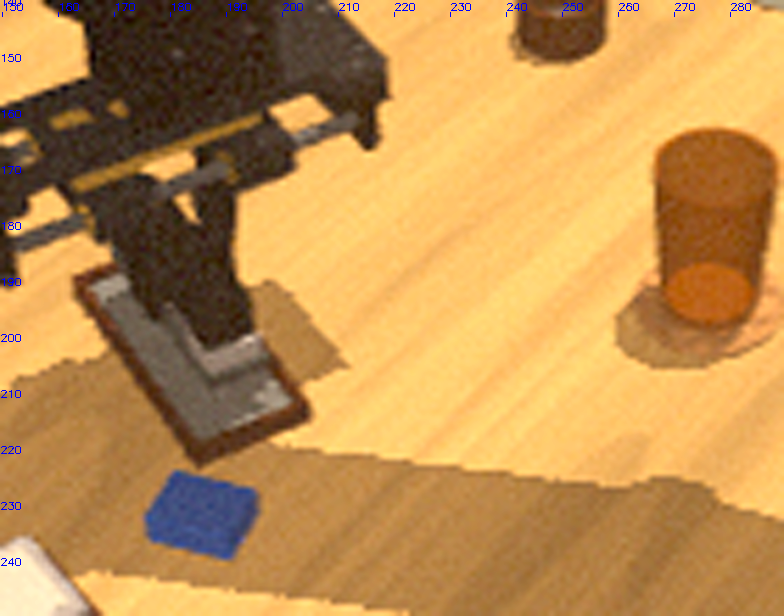

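```bash
python3 -m creep '[[5,0,2,0,0,0,20],[8,0,0,0,0,0,20],[5,0,0,0,0,0,20],[0,0,0,0,0,0,20],[0,0,0,0,0,0,20]]' 40
python3 - <<'E'
from h import *
to(.6196,.168,.0362,-.385+np.pi/2)
E
```

```text
time: 19.0
position: [0.621, 0.1687, 0.2072]
tool_rot: [0.297, 1.55, -0.297]
ft_force: [0.0, -0.8, -0.7]
grip_width: 0.295
t 19.0 grasp [0.621  0.1687 0.0432] yaw 1.192 w 25.7 q [ 0.2   0.56 -0.66  1.65  0.38  1.06  0.62] F [ 0.  -0.8 -0.7]
 shift cur axes [ 7.  -1.2 -1. ] | turn [ 0.006 -0.     0.   ] | shift after turn axes [ 7.  -1.2 -1. ]
```

```bash
python3 -m creep '[[2,-1,-1,0.006,0,0,20],[2,0,0,0,0,0,20],[2,0,0,0,0,0,20],[1,0,0,0,0,0,20],[0,0,0,0,0,0,20]]' 40
python3 -c "
from h import *
to(.6196,.168,.0362,-.385+np.pi/2)"
```

```text
time: 19.5
position: [0.6198, 0.1681, 0.2003]
tool_rot: [0.302, 1.55, -0.302]
ft_force: [-0.7, -1.1, -0.7]
grip_width: 0.295
t 19.5 grasp [0.6198 0.1681 0.0363] yaw 1.186 w 25.7 q [ 0.2   0.56 -0.65  1.66  0.38  1.05  0.61] F [-0.7 -1.1 -0.7]
 shift cur axes [ 0.1 -0.2 -0.1] | turn [ 0. -0.  0.] | shift after turn axes [ 0.1 -0.2 -0.1]
```

```bash
python3 -m creep '[[1,0,0,0,0,0,20],[0.5,0,0,0,0,0,20],[0,0,0,0,0,0,20]]' 40
python3 -c "
from h import *
to(.6196,.168,.0362,-.385+np.pi/2)"
```

```text
time: 19.8
position: [0.6198, 0.1683, 0.2002]
tool_rot: [0.301, 1.549, -0.303]
ft_force: [-4.2, -2.2, 8.4]
grip_width: 0.292
t 19.8 grasp [0.6198 0.1682 0.0362] yaw 1.186 w 25.4 q [ 0.2   0.56 -0.65  1.66  0.38  1.05  0.61] F [-4.2 -2.2  8.4]
 shift cur axes [ 0.  -0.3 -0. ] | turn [0.    0.    0.001] | shift after turn axes [ 0.  -0.3 -0. ]
```

```bash
python3 -m creep '[[-1,0,0,0,0,0,34],[0,0,0,0,0,0,45],[0,0,0,0,0,0,55],[-15,0,0,0,0,0,60],[-45,0,0,0,0,0,70]]'
python3 -m creep '[[-50,0,0,0,0,0,87],[-30,0,0,0,0,0,87],[0,0,0,0,0,0,87]]'
python3 - <<'E'
from h import *
to(.4115,.355,.2,0.01)
d=snap("side","s1");crop(d,110,165,250,275,5.6,"pics/s10.png")
E
```

```text
time: 20.3
position: [0.6181, 0.1671, 0.2564]
tool_rot: [0.299, 1.558, -0.305]
ft_force: [0.5, 0.4, 0.5]
grip_width: 0.665
time: 20.6
position: [0.6211, 0.1695, 0.3468]
tool_rot: [0.305, 1.54, -0.298]
ft_force: [0.8, 0.7, -0.7]
grip_width: 0.931
t 20.6 grasp [0.6228 0.1699 0.1828] yaw 1.186 w 81.0 q [ 0.24  0.42 -0.71  1.53  0.29  1.28  0.68] F [ 0.8  0.7 -0.7]
 shift cur axes [ -18.9   93.4 -263.7] | turn [ 1.176  0.004 -0.011] | shift after turn axes [ -17.2 -207.7 -187.6]
```

View pics/s10.png

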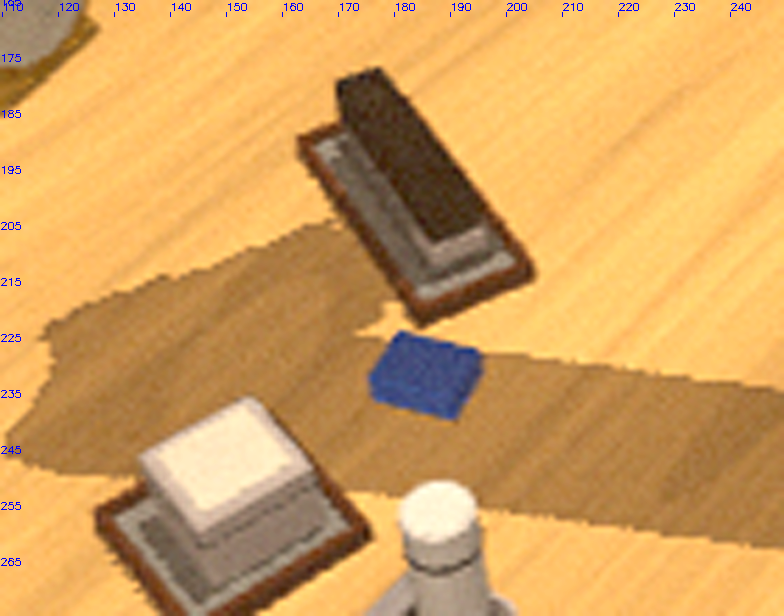

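The stapler is down in its tray. Last is the torch: jaws along x so one finger pushes directly on it, gripped above the clip.

```bash
python3 -m creep '[[-20,10,-30,0,0,0,87],[0,16,-46,0,0,0,87],[0,16,-46,0,0,0,87],[0,16,-46,0,0,0,87],[0,16,-46,0,0,0,87]]'
python3 -m creep '[[0,16,-46,0,0,0,87],[0,0,0,0.145,0,0,87],[0,0,0,0.145,0,0,87],[0,0,0,0.145,0,0,87],[0,0,0,0.145,0,0,87]]'
python3 -m creep '[[0,0,0,0.145,0,0,87],[0,0,0,0.145,0,0,87],[0,0,0,0.145,0,0,87],[0,0,0,0.145,0,0,87],[0,0,0,0.016,0,0,87]]'
python3 - <<'E'
from h import *
to(.4115,.355,.15,0.01)
E
```

```text
time: 21.15
position: [0.4473, 0.3177, 0.3588]
tool_rot: [0.301, 1.551, -0.303]
ft_force: [0.7, 0.6, -0.2]
grip_width: 1.001
time: 21.65
position: [0.4121, 0.3489, 0.3587]
tool_rot: [0.755, 1.436, -0.758]
ft_force: [-0.3, -0.5, -0.6]
grip_width: 1.002
time: 22.15
position: [0.4123, 0.3489, 0.3588]
tool_rot: [1.201, 1.214, -1.204]
ft_force: [0.1, -0.5, 0.2]
grip_width: 1.002
t 22.15 grasp [0.412  0.3487 0.1948] yaw 0.009 w 87.1 q [-0.08  0.18 -0.74  1.76  0.13  1.25 -0.84] F [ 0.1 -0.5  0.2]
 shift cur axes [44.8 -0.7 -6.2] | turn [-0.001  0.001  0.002] | shift after turn axes [44.8 -0.7 -6.2]
```

```bash
python3 -m creep '[[0,0,-6,0,0,0,87],[30,0,0,0,0,0,87],[35,0,0,0,0,0,87],[0,0,0,0,0,0,87]]'
python3 - <<'E'
from h import *
to(.4115,.355,.085,0.01)
d=snap("side","s1");crop(d,130,200,270,310,5.6,"pics/s11.png")
d=snap("top","s1");crop(d,105,145,245,255,5.6,"pics/t11.png")
E
```

```text
time: 22.55
position: [0.411, 0.3538, 0.2903]
tool_rot: [1.192, 1.217, -1.208]
ft_force: [-0.1, -0.5, 0.1]
grip_width: 1.001
t 22.55 grasp [0.4097 0.353  0.1263] yaw 0.013 w 87.1 q [-0.11  0.26 -0.73  1.83  0.19  1.13 -0.89] F [-0.1 -0.5  0.1]
 shift cur axes [41.3  0.8 -1.4] | turn [0.003 0.005 0.008] | shift after turn axes [41.3  0.5 -1.2]
```

View pics/s11.png

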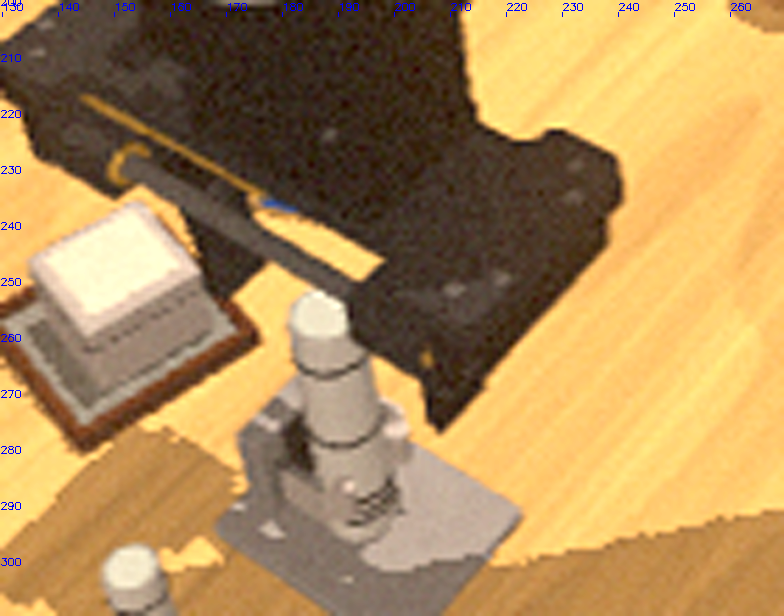

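View pics/t11.png

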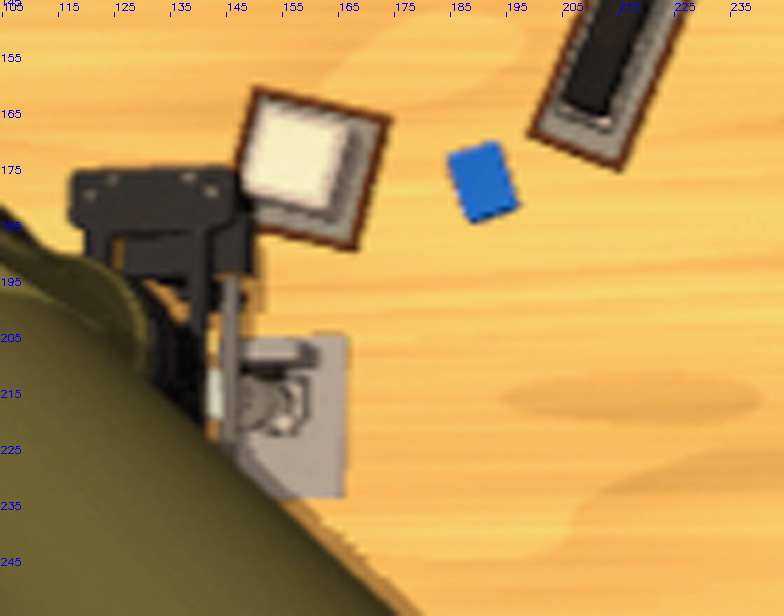

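Top and side views show the torch between the open fingers, with the body clear of the tin. Descend and grip.

```bash
python3 -m creep '[[25,0,0,0,0,0,87],[13,0,0,0,0,0,87],[3,0,0,0,0,0,87],[0,0,0,0,0,0,87],[0,0,0,0,0,0,87]]'
python3 - <<'E'
from h import *
to(.4115,.355,.085,0.01)
E
```

```text
time: 23.15
position: [0.4128, 0.3556, 0.2548]
tool_rot: [1.203, 1.214, -1.2]
ft_force: [0.7, 0.1, 0.9]
grip_width: 1.002
t 23.15 grasp [0.413  0.3557 0.0908] yaw 0.01 w 87.2 q [-0.13  0.3  -0.72  1.87  0.23  1.05 -0.93] F [0.7 0.1 0.9]
 shift cur axes [ 5.8 -1.3  0.6] | turn [ 0.    -0.001 -0.001] | shift after turn axes [ 5.8 -1.3  0.6]
```

```bash
python3 -m creep '[[5,-1,0,0,0,0,60],[0,0,0,0,0,0,40],[0,0,0,0,0,0,30],[0,0,0,0,0,0,20],[0,0,0,0,0,0,20]]' 15
python3 -m creep '[[0,0,0,0,0,0,20],[0,0,0,0,0,0,20],[0,0,0,0,0,0,20],[0,0,0,0,0,0,20],[0,0,0,0,0,0,20]]' 15
python3 - <<'E'
from h import *
to(.4115,.355,.085,0.01)
E
```

```text
time: 23.65
position: [0.4115, 0.3552, 0.2488]
tool_rot: [1.202, 1.214, -1.202]
ft_force: [-0.2, -0.3, 0.2]
grip_width: 0.628
time: 24.15
position: [0.4118, 0.3551, 0.2487]
tool_rot: [1.202, 1.213, -1.202]
ft_force: [0.9, 0.4, -0.8]
grip_width: 0.299
t 24.15 grasp [0.4119 0.3551 0.0847] yaw 0.01 w 26.0 q [-0.13  0.31 -0.72  1.87  0.23  1.04 -0.93] F [ 0.9  0.4 -0.8]
 shift cur axes [-0.3 -0.3  0.1] | turn [-0.    -0.    -0.001] | shift after turn axes [-0.3 -0.3  0.1]
```

Centred with 26 mm opening and no side force. Now pull straight forward with a firm grip.

```bash
python3 -m creep '[[0,0,0,0,0,0,20],[0,0,0,0,0,0,20],[0,-3,0,0,0,0,20],[0,-3,0,0,0,0,20],[0,-3,0,0,0,0,20]]' 55
python3 -m creep '[[0,-3,0,0,0,0,20],[0,-4,0,0,0,0,20],[0,-4,0,0,0,0,20],[0,-5,0,0,0,0,20],[0,-5,0,0,0,0,20]]'
python3 - <<'E'
from h import *
to(.367,.355,.085,0.01)
d=snap("side","s1");crop(d,130,200,270,310,5.6,"pics/s12.png")
E
```

```text
time: 24.65
position: [0.406, 0.3545, 0.2498]
tool_rot: [1.209, 1.208, -1.195]
ft_force: [11.6, 1.0, -3.4]
grip_width: 0.292
time: 25.15
position: [0.3807, 0.3549, 0.2486]
tool_rot: [1.201, 1.214, -1.202]
ft_force: [-0.2, -0.3, 0.0]
grip_width: 0.283
t 25.15 grasp [0.3806 0.3549 0.0846] yaw 0.011 w 24.7 q [-0.13  0.26 -0.74  1.93  0.2   1.03 -0.95] F [-0.2 -0.3  0. ]
 shift cur axes [ -0.4 -13.7  -0.2] | turn [0.001 0.    0.001] | shift after turn axes [ -0.4 -13.7  -0.2]
```

View pics/s12.png

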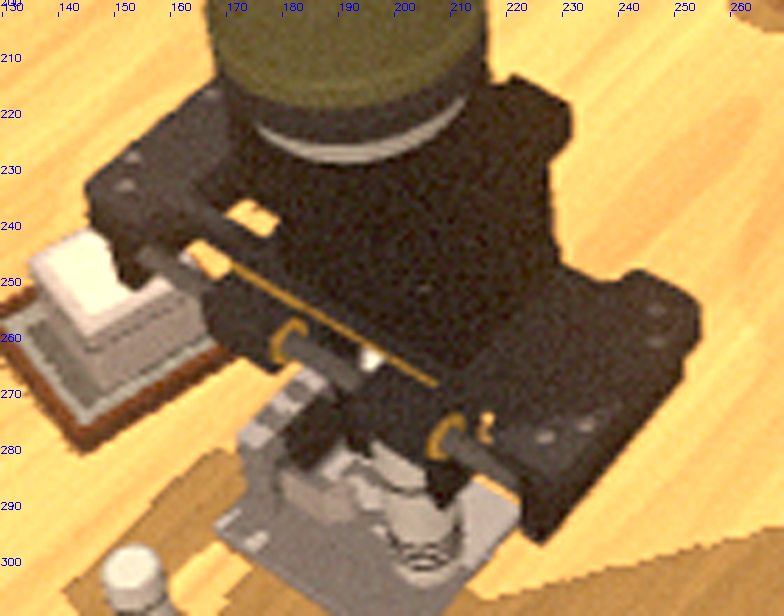

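The torch has snapped out upright. The force peaked near 12 N and is now zero. Another 15 mm forward, then lift.

```bash
python3 -m creep '[[0,-8,0,0,0,0,20],[0,-8,0,0,0,0,20],[0,0,0,0,0,0,20],[-20,0,0,0,0,0,20],[-40,0,0,0,0,0,20]]'
python3 -m creep '[[-45,0,0,0,0,0,20],[-20,0,0,0,0,0,20],[0,0,0,0,0,0,20]]'
python3 - <<'E'
from h import *
to(.627,-.1435,.2,-.23)
d=snap("side","s1");crop(d,130,140,290,260,5,"pics/s13.png")
d=snap("top","s1");crop(d,95,145,235,255,5.6,"pics/t13.png")
E
```

```text
time: 25.7
position: [0.3641, 0.3533, 0.3062]
tool_rot: [1.195, 1.216, -1.209]
ft_force: [0.8, -0.2, -1.6]
grip_width: 0.291
time: 26.0
position: [0.3657, 0.3557, 0.3766]
tool_rot: [1.206, 1.213, -1.197]
ft_force: [-0.4, 1.1, -1.9]
grip_width: 0.29
t 26.0 grasp [0.3665 0.3562 0.2126] yaw 0.01 w 25.3 q [-0.08  0.08 -0.77  1.81  0.06  1.27 -0.86] F [-0.4  1.1 -1.9]
 shift cur axes [ 12.3 256.2 501.9] | turn [ 0.24  -0.004 -0.004] | shift after turn axes [ 12.6 368.2 426.5]
```

View pics/s13.png

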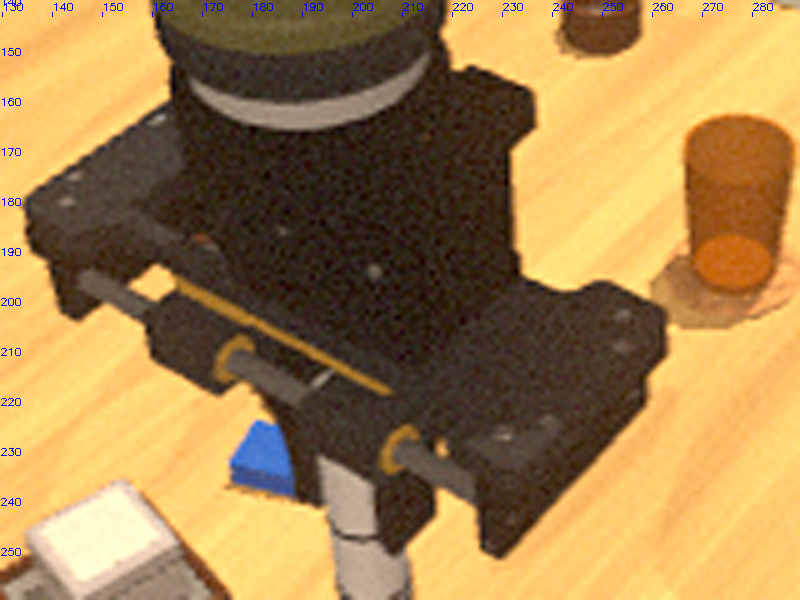

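```bash
python3 -m creep '[[0,12,22,0,0,0,20],[0,22,41,0,0,0,20],[0,22,41,0,0,0,20],[0,22,41,0,0,0,20],[0,22,41,0,0,0,20]]'
python3 -m creep '[[0,22,41,0,0,0,20],[0,22,41,0,0,0,20],[0,22,41,0,0,0,20],[0,22,41,0,0,0,20],[0,22,41,0,0,0,20]]'
python3 -m creep '[[0,22,41,0,0,0,20],[0,22,41,0,0,0,20],[0,12,22,0,0,0,20],[0,0,0,0,0,0,20],[0,0,0,0,0,0,20]]'
python3 - <<'E'
from h import *
to(.627,-.1435,.15,.01)
E
```

```text
time: 26.6
position: [0.4672, 0.1677, 0.3712]
tool_rot: [1.199, 1.216, -1.205]
ft_force: [-0.0, 0.7, -0.8]
grip_width: 0.286
time: 27.1
position: [0.5793, -0.0359, 0.3706]
tool_rot: [1.2, 1.218, -1.205]
ft_force: [1.0, 0.7, -1.4]
grip_width: 0.29
time: 27.6
position: [0.636, -0.1376, 0.3704]
tool_rot: [1.201, 1.219, -1.205]
ft_force: [-0.3, 0.6, -1.9]
grip_width: 0.287
t 27.6 grasp [ 0.6351 -0.1373  0.2064] yaw 0.009 w 25.0 q [ 0.43  0.36 -0.34  1.48  0.12  1.32  0.1 ] F [-0.3  0.6 -1.9]
 shift cur axes [56.4 -8.7  5.9] | turn [-0.001 -0.002  0.005] | shift after turn axes [56.4 -9.   5.8]
```

```bash
python3 -m creep '[[20,-9,6,0,0,0,20],[30,0,0,0,0,0,20],[24,0,0,0,0,0,20],[0,0,0,0,0,0,20],[0,0,0,0,0,0,20]]'
python3 - <<'E'
from h import *
to(.627,-.1435,.083,.01)
d=snap("side","s1");crop(d,200,80,320,180,6,"pics/s14.png")
d=snap("top","t14");crop(d,255,95,375,195,6,"pics/t14.png")
E
```

```text
time: 28.1
position: [0.6272, -0.142, 0.2994]
tool_rot: [1.2, 1.217, -1.201]
ft_force: [0.3, 0.5, -1.2]
grip_width: 0.286
t 28.1 grasp [ 0.627  -0.1419  0.1354] yaw 0.012 w 24.9 q [ 0.44  0.39 -0.33  1.59  0.13  1.18  0.1 ] F [ 0.3  0.5 -1.2]
 shift cur axes [52.4 -0.2  1.5] | turn [ 0.002 -0.001  0.002] | shift after turn axes [52.4 -0.2  1.4]
```

View pics/s14.png

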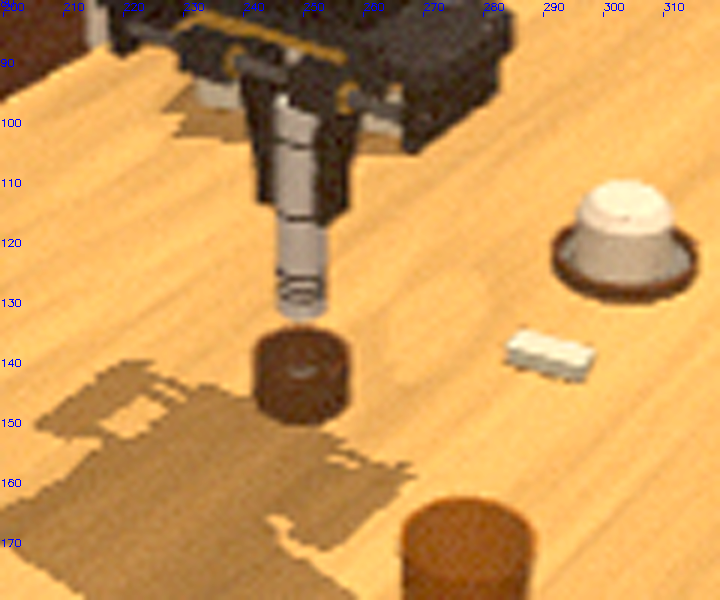

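View pics/t14.png

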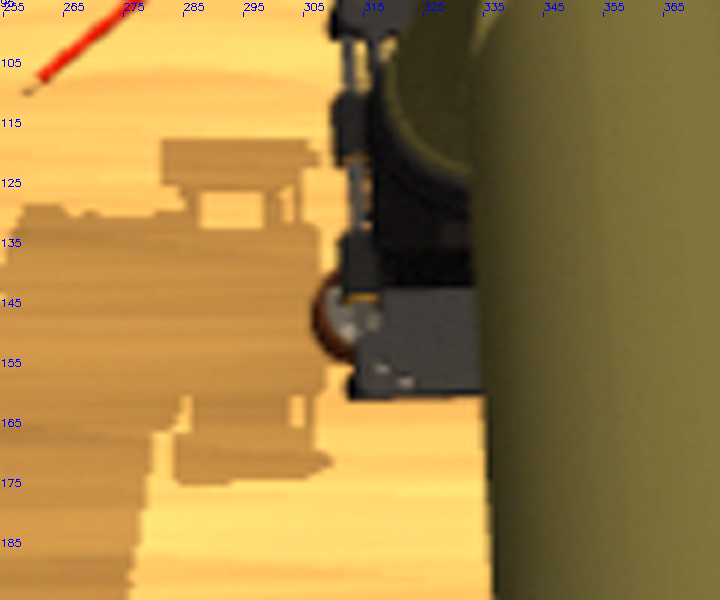

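Run:
```python
from h import *
d=load("s1")
def circ(c,r,z): return [np.array([c[0]+r*np.cos(k),c[1]+r*np.sin(k),z]) for k in np.linspace(0,6.28,40)]
s,M,p=cur();g=p+M[:,0]*.164;b=p+M[:,0]*(.164+.0767)
P=circ(b,.013,b[2])+circ((.627,-.1435),.026,.03)+circ((.627,-.1435),.026,.0)
print(b,s["time"])
crop(d,220,100,290,155,10,"pics/s15.png",[w2p(d,q) for q in P])
```

```text
[ 0.62859824 -0.14280945  0.06063712] 28.2
```

View pics/s15.png

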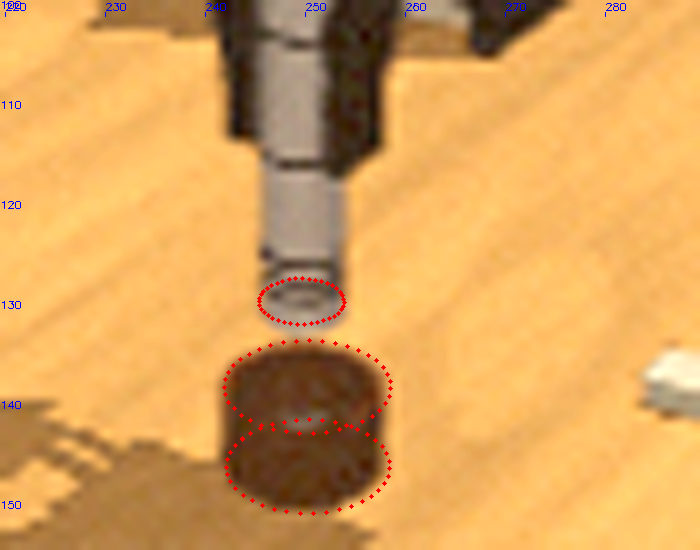

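Torch and cup line up within about 2 mm against an 8 mm clearance. Lowering.

```bash
python3 -m creep '[[15,0,0,0,0,0,20],[15,0,0,0,0,0,20],[10,0,0,0,0,0,20],[5,0,0,0,0,0,20],[0,0,0,0,0,0,20]]'
python3 - <<'E'
from h import *
to(.6275,-.143,.0827,.01)
E
```

```text
time: 28.7
position: [0.627, -0.1437, 0.2532]
tool_rot: [1.201, 1.216, -1.203]
ft_force: [0.5, 0.1, -1.7]
grip_width: 0.287
t 28.7 grasp [ 0.6266 -0.1436  0.0892] yaw 0.01 w 25.0 q [ 0.44  0.44 -0.32  1.63  0.15  1.1   0.09] F [ 0.5  0.1 -1.7]
 shift cur axes [ 6.5  0.5 -0.7] | turn [-0.    -0.001  0.002] | shift after turn axes [ 6.5  0.5 -0.7]
```

```bash
python3 -m creep '[[2,0.5,0,0,0,0,20],[2,0,0,0,0,0,20],[2,0,0,0,0,0,20],[0,0,0,0,0,0,20],[0,0,0,0,0,0,20]]'
python3 - <<'E'
from h import *
to(.6275,-.143,.0827,.01)
E
```

```text
time: 29.2
position: [0.628, -0.1437, 0.2488]
tool_rot: [1.202, 1.214, -1.202]
ft_force: [-0.3, 0.1, -0.4]
grip_width: 0.287
t 29.2 grasp [ 0.6281 -0.1437  0.0848] yaw 0.01 w 25.0 q [ 0.44  0.44 -0.32  1.63  0.15  1.09  0.08] F [-0.3  0.1 -0.4]
 shift cur axes [ 2.1 -0.5 -0.7] | turn [ 0.  0. -0.] | shift after turn axes [ 2.1 -0.5 -0.7]
```

```bash
python3 -m creep '[[1,0,0,0,0,0,20],[0.5,0,0,0,0,0,20],[0,0,0,0,0,0,20]]'
python3 - <<'E'
from h import *
to(.6275,-.143,.0827,.01)
E
```

```text
time: 29.5
position: [0.628, -0.1437, 0.2471]
tool_rot: [1.202, 1.214, -1.202]
ft_force: [0.9, 0.2, -0.9]
grip_width: 0.292
t 29.5 grasp [ 0.628  -0.1437  0.0831] yaw 0.01 w 25.4 q [ 0.44  0.44 -0.32  1.63  0.15  1.09  0.08] F [ 0.9  0.2 -0.9]
 shift cur axes [ 0.4 -0.5 -0.7] | turn [0. 0. 0.] | shift after turn axes [ 0.4 -0.5 -0.7]
```

```bash
python3 -m creep '[[1,0,0,0,0,0,20],[0.5,0,0,0,0,0,20],[0,0,0,0,0,0,20]]'
python3 - <<'E'
from h import *
to(.6275,-.143,.0827,.01)
E
```

```text
time: 29.8
position: [0.6281, -0.1437, 0.2466]
tool_rot: [1.202, 1.213, -1.202]
ft_force: [-1.7, 0.6, 5.2]
grip_width: 0.29
t 29.8 grasp [ 0.6282 -0.1437  0.0826] yaw 0.01 w 25.2 q [ 0.44  0.44 -0.32  1.63  0.15  1.09  0.08] F [-1.7  0.6  5.2]
 shift cur axes [-0.1 -0.6 -0.7] | turn [ 0.  0. -0.] | shift after turn axes [-0.1 -0.6 -0.7]
```

Floor contact at the expected height (5 N). I'll release gently; the fingers open along x and retract upwards.

```bash
python3 -m creep '[[-0.8,0,0,0,0,0,27],[0,0,0,0,0,0,32],[0,0,0,0,0,0,42],[0,0,0,0,0,0,55],[0,0,0,0,0,0,70]]' 10
python3 -m creep '[[0,0,0,0,0,0,87],[0,0,0,0,0,0,87],[-20,0,0,0,0,0,87],[-50,0,0,0,0,0,87],[-50,0,0,0,0,0,87]]'
python3 -m creep '[[-50,0,0,0,0,0,87],[-30,0,0,0,0,0,87],[0,0,0,0,0,0,87]]'
python3 - <<'E'
from h import *
to(.627,-.1435,.3,.01)
d=snap("side","s1");crop(d,110,90,400,310,2.7,"pics/s16.png")
d=snap("top","t16");crop(d,105,95,415,255,2.55,"pics/t16.png")
E
```

```text
time: 30.3
position: [0.628, -0.1437, 0.2463]
tool_rot: [1.202, 1.214, -1.202]
ft_force: [-0.4, 0.1, 0.1]
grip_width: 0.552
time: 30.8
position: [0.6275, -0.1437, 0.3667]
tool_rot: [1.201, 1.217, -1.203]
ft_force: [1.6, 0.8, 0.6]
grip_width: 0.97
time: 31.1
position: [0.6288, -0.1434, 0.4531]
tool_rot: [1.205, 1.205, -1.195]
ft_force: [-0.2, -1.1, 0.5]
grip_width: 0.995
t 31.1 grasp [ 0.6305 -0.1438  0.2891] yaw 0.01 w 86.5 q [ 0.45  0.31 -0.34  1.39  0.1   1.45  0.12] F [-0.2 -1.1  0.5]
 shift cur axes [-10.9  -1.7   0.1] | turn [ 0.     0.003 -0.01 ] | shift after turn axes [-10.9  -1.8   0.1]
```

View pics/s16.png

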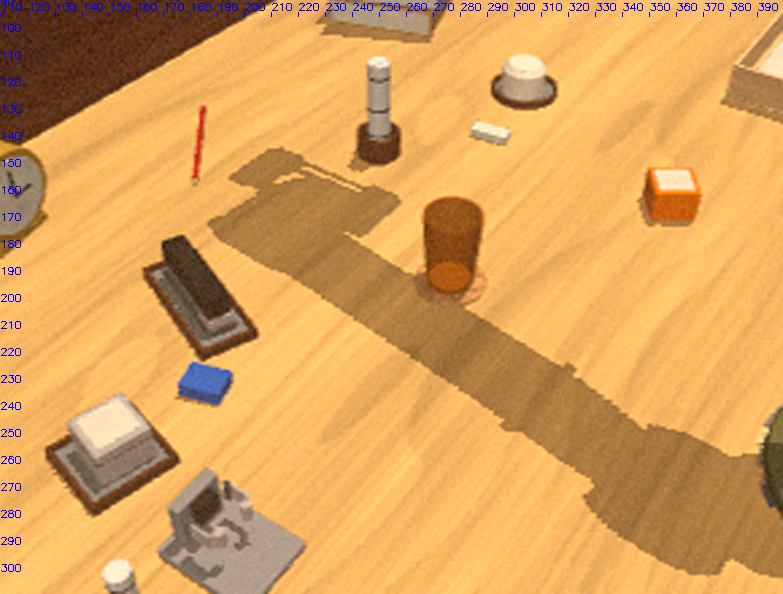

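View pics/t16.png

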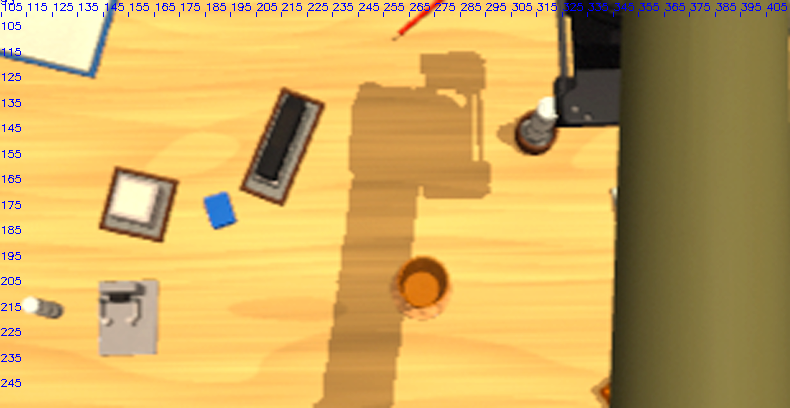

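Everything is standing in place, and the glass hasn't moved. One enlarged check of the tin and stapler.

Run:
```python
from h import *
d=load("t16");crop(d,135,120,240,195,7.4,"pics/t17.png")
d=load("s1");crop(d,225,100,325,165,7.8,"pics/s17.png")
```

```text
(no output)
```

View pics/t17.png

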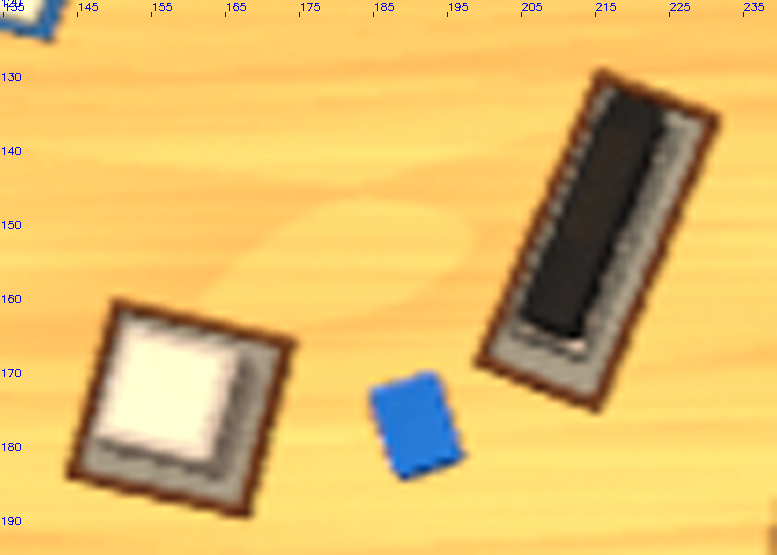

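View pics/s17.png

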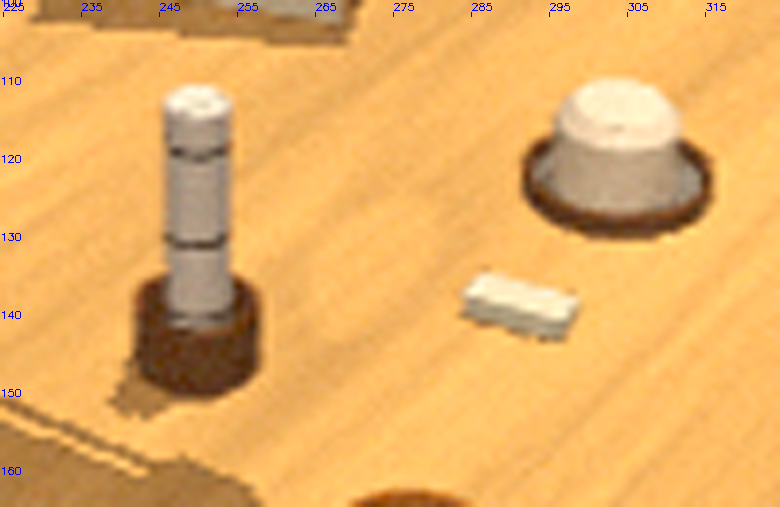

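Run:
```python
from h import *
t=load("t16")
A=lambda p,z:p2w(t,135+(p[0]+.5)/7.4-.5,120+(p[1]+.5)/7.4-.5,z)[:2]
def q(n,ps,z):
    w=np.array([A(p,z) for p in ps]);print(n,w.mean(0).round(4),np.linalg.norm(np.roll(w,-1,0)-w,axis=1).round(3));return w
q('long',[(598,67),(720,117),(602,412),(473,363)],.01)
q('stapler',[(615,85),(668,105),(581,343),(524,316)],.049)
q('foot near end',[(520,325),(585,358)],.012)
q('sq',[(114,298),(297,342),(250,517),(67,478)],.01)
q('tin',[(129,322),(244,345),(212,464),(96,437)],.043)
```

```text
long [0.6202 0.1684] [0.057 0.138 0.059 0.14 ]
stapler [0.6209 0.1643] [0.024 0.107 0.026 0.105]
foot near end [0.575  0.1876] [0.031 0.031]
sq [0.549  0.3448] [0.081 0.077 0.08  0.08 ]
tin [0.5491 0.3405] [0.049 0.051 0.049 0.05 ]
```

Offsets are about 4 mm for the stapler (up to 6 mm by its foot) and about 4 mm for the tin, against a 16 mm limit. Handing in.

```bash
python3 -m creep '[[0,0,0,0,0,0,87],[0,0,0,0,0,0,87]]'; python3 -c "
from bench import ctrl
print(ctrl.close_job())"
```

```text
time: 31.4
position: [0.6277, -0.1437, 0.4445]
tool_rot: [1.201, 1.217, -1.204]
ft_force: [-0.7, 0.2, 0.4]
grip_width: 1.003
the job is handed in; nothing more can be done
None
```

The job is handed in after about 31 s of robot time: all four things are in place and the gripper is raised clear. The hand-in gives no verdict, so these are my own last checks.

- **Order:** I set down the paperweight, the pin tin and then the stapler, each lowered until the wrist felt contact at the expected floor height before release. The torch came last: snapped straight forward out of the clip (about 12 N measured during the pull), lifted only once it was clear, and stood in its cup.
- **Upright and in place:** The last pictures show all four things standing upright in their own places, and the tea glass looks unmoved.
- **Stapler:** It measured about 4 mm off centre from its top. Its foot end suggested up to 6 mm. Both are inside the 16 mm limit.
- **Tin:** It measured about 4 mm off centre, also inside 16 mm.
- **Torch and paperweight:** I checked these by eye, by the arm's position at release (within about 1–2 mm of my measured centres), and by a camera overlay of the torch over its cup before lowering. I did not measure them after release.
- **Disagreement:** The side camera sat about 1 pixel (roughly 2 mm) off the top camera throughout, which is within the stated calibration.

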